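# Measure the chocolate slab on the blue mat with the dial height gauge

## Robot

A 7-joint arm with a two-finger parallel gripper is mounted at the origin on the work surface. World frame = base frame: x ahead of the robot, y to its left, z up, the work surface at z = 0. Lengths are in m, angles in rad, forces in N, time in s.
With the tool pointing down it reaches from about 0.4 to 0.85 m from the base axis. Payload 4.5 kg.
Tool frame: the origin (TCP) lies on the centre line of the jaws, within the pads' length; the fingertips stand ahead of it and the grasp point (between the pads) lies 3 mm ahead of it (r.finger_overhang is the z of the fingertips in the tool frame, in m); z points along the fingers, y is the direction in which the jaws open and shut (so a half turn about z gives the same grasp; the last joint's range is limited). The gripper opens to 88 mm and grips with 3 to 60 N. Pads are 18 mm wide; open, the fingers measure 123 mm over their backs; the gripper's body (75 mm by 187 mm) begins 45 mm behind the grasp point.
Start: joints at [1.153, 0.689, -0.195, 1.565, 0.157, 0.902, -0.215], TCP at [0.273, -0.562, 0.261] pointing down, gripper open.
Joint ranges: [-3.01, 3.01], [-0.46, 2.08], [-1.47, 1.51], [0.13, 2.56], [-1, 4.14], [0.04, 2.09], [-2.66, 2.66]. Speed limits (rad/s): [2.57, 2.57, 3.14, 3.14, 3.14, 3.14, 3.14].

## Interface

Orientations are given as a unit quaternion [x, y, z, w].
In Python, from plant import get_state, snapshot, camera_model, workorder, boxes_of, mark_of, r gives the robot as it stands.
- The arm moves only by the tool jog_arm, never from a script. Its argument "rows" is a list of rows, each a list of 2 entries, a list of its own where there are three numbers: the shift along the tool's x, y, z normalised to -1 to 1, where 1 is 75 cm, then the turn about the tool's z normalised to -1 to 1, where 1 is 2 rad. A call has 1 to 20 rows; each row is the pose to reach, as a shift and turn from the pose commanded when the call began, along the tool's axes at that moment; what a row does not reach only later rows make up. A row lasts 1/12 s, in which the tool goes at most 41.7 mm and 7.16 degrees, less where a joint would pass 70% of its speed; a pose out of reach is approached as far as the arm can. A call with a number of a shift or a turn outside -1 to 1 is refused whole. A call with a gripper value outside its range is refused whole. "gripper" is the finger opening in mm, from 0 to 88.1, set as the call begins (left out, the last holds). The fingers move at their own pace and stop on an object; "newtons" is the grip in N (left out, the last holds). Time passes only in rows, so rows that repeat a pose let the fingers close. It gives the time, the measured TCP pose, the force and the opening at its end, in the units of the state.
- get_state(): the state, without advancing time (a new reading comes with each control period).
- snapshot(name): name is "side" or "top"; returns the picture (400x640x3 uint8, red, green, blue); there is no depth.
- camera_model(name): a dict with "mtx" (3x3 intrinsics, pixels), "k1" (the pictures are not rectified: a ray, as slopes to the right and down, at radius r is drawn at 1 + k1 r^2 times it, then the intrinsics apply), "extrinsics" (4x4, takes a point from camera to world coordinates). Camera axes: x right, y up, looking along -z (the intrinsics and any distortion apply to the point x, -y, -z); pixel columns grow to the right and rows downward; lengths in m; the calibration is good to about 2 mm. A picture is of the moment at which its call begins. camera_model takes no time and is no camera call.
- workorder.finish_job(): hands the job in, once; it reports no verdict.
Trained networks look in the newest picture that a camera, given by its name, has taken for a name from the list of things; names that differ only in an ending like _2 or _b are one class to them, and where a whole thing is asked for, a point or a joint stands for the part that bears it (a point fixed in the world has none). Each returns a list of dicts, best first, with "p" (0 to 1); they miss things now and then, are a little off and sometimes report something else, mostly with a low value. They report only what shows in the picture. A call takes as long as a camera call.
- boxes_of(thing, camera): "rect" ([left, top, right, bottom] in pixels, round what is visible of it).
- mark_of(thing, camera): "pixel" ([row, column] in pixels: a listed point, or the origin of a listed thing).
The state is a dict: "clock": time; "q": joint angles; "qd": joint speeds; "joint_torque": joint torques, N m; "tool_pos": TCP position; "eef_rot": TCP orientation; "contact_force": force on the tool from outside, world axes, zero at the start; "moment": the same for the moment, N m; "opening": opening from 0.0 (shut) to 1.0 (fully open).
Only numpy, scipy, OpenCV 4.12 (cv2) and the standard library are available. Lean on these libraries where they do the work, as an engineer would, in place of code of your own. Each camera call takes 0.05 s, during which the arm holds its last target.

## Task

Check the height of the chocolate slab that lies on the blue mat: raise the gauge's foot out of the way, lay the slab flat on the gauge's base and push it home, its end against the stop at the back and its middle under the foot. Then lower the carriage gently until the foot rests on the slab and its stem is pushed in just as far as the red band, the sleeve's lip standing within the band, and leave the gauge standing there, reading. Do not bear down hard on the slab, and leave the other slabs and the things around as they are.

Things in the scene. Friction and masses are not known exactly. Their poses are not given: they have to be found in the camera images.
- anvil (a point): dial height gauge, a fixed stand: steel base 300 x 150 mm, flat top 22 mm above the table. The point lies on the top, straight below the gauge's foot, 150 mm from the base's front and rear edges. x points from the open front to the column, y left across the base, z up. The base is clear from its front edge to the stop. A slab that is home has its centre over this point and its length along x.
- stop (a point): the middle of the stop's face that the slab's end must meet: 80 mm behind the foot's axis, 8 mm above the base's top; axes as anvil. The stop is 90 mm wide and 14 mm high. The column, 25 mm thick, stands 122 mm behind the foot's axis, up to 318 mm above the table.
- grip (a point): centre of the black upright grip on the carriage, on the foot's axis: 28 mm in diameter, 42 mm tall, with a 38 mm head 6 mm thick above; its top is 27 mm above this point, the extended foot's face 110 mm below it. Under the grip are the dial case (56 mm along y, 22 mm along x, top 26 mm below this point) and an arm 26 mm wide back to the column, top 41 mm below.
- carriage (a joint): height of the carriage, 0 to 0.080 m, up positive: the clear height between the base and the extended foot. It starts at 0.006 to 0.018, too low for any slab, and stays where it is left (friction 6 N, weight 4 N: about 10 N to raise it, 2 N to lower it). With the foot resting on a slab, slab height = carriage + foot.
- foot (a joint): how far the foot is pushed up into its sleeve, 0 (extended, hanging free) to 0.010 m (bottomed). A spring holds it out: 3 N to start it moving, then 0.5 N for each mm. The red band on the stem meets the sleeve's lip from 0.002 to 0.007 (the dial's needle is then in the green sector).
- foot_face (a point): centre of the foot's flat round underside, 32 mm in diameter; the stem above it is 10 mm thick with a red band, and goes up into the sleeve
- dark_grip (a point): dark brown chocolate slab, 160 x 60 mm, flat top and ends, 0.2 to 0.6 kg; height not told (the three differ, 24 to 40 mm). The point is on its vertical centre line, 13 mm above its underside; x along its length, y across its width, z up. One of the three slabs lies on the blue mat, two on brown sheets: which is where changes.
- milk_grip (a point): mid-brown milk chocolate slab, 160 x 60 mm, flat top and ends, 0.2 to 0.6 kg; height not told (the three differ, 24 to 40 mm). The point is on its vertical centre line, 13 mm above its underside; x along its length, y across its width, z up. One of the three slabs lies on the blue mat, two on brown sheets: which is where changes.
- white_grip (a point): cream-white chocolate slab, 160 x 60 mm, flat top and ends, 0.2 to 0.6 kg; height not told (the three differ, 24 to 40 mm). The point is on its vertical centre line, 13 mm above its underside; x along its length, y across its width, z up. One of the three slabs lies on the blue mat, two on brown sheets: which is where changes.
- mat: thin blue mat, 200 x 115 mm, under the slab to be measured; its origin is its centre (the slab lies within 10 mm of it)
- blender: black hand blender lying on its side, 390 mm long and 62 mm thick; a bystander; origin near its middle on the underside
- tub: white plastic tub with a blue lid, 98 mm across and 81 mm high; a bystander; origin at the centre of its underside
- bowl: steel bowl, 170 mm across and 75 mm high; a bystander; origin at the centre of its underside
- jar: pink jar with a white cap, 68 mm across and 95 mm high; a bystander; origin at the centre of its underside
- cutter: round steel pastry cutter, 90 mm across and 50 mm high; a bystander; origin at the centre of its underside
- spatula: spatula with a handle, 260 mm long, lying flat; a bystander; origin near its middle on the underside

How it is judged:
By the outcome, as a careful person would: the job done as asked, in the order asked, and still so for the second after the job is handed in, with the robot touching nothing.
It also fails if it takes over 72 s, if anything falls off the work surface, if the arm or the gripper's body presses on something with over 40 N, if the wrist force passes 120 N, or if a joint passes its speed limit or range.

## Working session

There is one attempt and no reset: what is moved stays moved. The work goes in short steps, Python scripts to look and compute and a tool call to move; the robot and the scene stay as the last step left them, time stands still between calls to the robot, and variables do not carry over. Pictures are saved under pics/ and viewed, and the job is handed in when it is done.

Besides the shell and the picture viewer there is one more tool, called after "Request:" by a JSON object that holds its "method" and its "body", one argument or row to a line. jog_arm: Moves the arm, as the interface text tells. Scaled input: -1 to 1 covers 75 cm each way for a shift and 2 rad each way for a turn. Its arguments: {"type":"object","properties":{"rows":{"type":"array"},"gripper":{"type":"number"},"newtons":{"type":"number"}},"required":["rows"]}

```bash
ls; mkdir -p pics; python3 - <<'E'
from plant import *
import cv2,numpy as np
s=get_state();print({k:np.round(v,3) for k,v in s.items()}, r.finger_overhang)
for n in("side","top"):
    im=snapshot(n);cv2.imwrite(f"pics/{n}0.png",im[:,:,::-1]);m=camera_model(n);print(n,m)
    for t in["anvil","stop","grip","foot_face","dark_grip","milk_grip","white_grip","mat","tub","bowl","jar","cutter","spatula","blender"]:
        print(t,[(np.round(d["pixel"],1).tolist(),round(d["p"],2)) for d in mark_of(t,n)][:2])
E
```

```text
pics
{'clock': np.float64(0.0), 'q': array([ 1.153,  0.69 , -0.195,  1.566,  0.157,  0.902, -0.215]), 'qd': array([ 0.   ,  0.   ,  0.   , -0.   ,  0.001, -0.001, -0.   ]), 'joint_torque': array([ 1.0000e-03, -5.2755e+01, -1.2670e+00, -1.5342e+01, -5.3000e-02,
        7.0000e-03,  0.0000e+00]), 'tool_pos': array([ 0.273, -0.562,  0.26 ]), 'eef_rot': array([ 0.975,  0.224, -0.   , -0.001]), 'contact_force': array([-0.205, -0.852, -0.281]), 'moment': array([-0.022,  0.019, -0.029]), 'opening': np.float64(1.0)} 0.022
side {'mtx': array([[378.54364358,   0.        , 313.92404956],
       [  0.        , 378.54364358, 200.95985544],
       [  0.        ,   0.        ,   1.        ]]), 'k1': -0.059560593079794756, 'extrinsics': array([[-0.94191464,  0.21544301, -0.25764535,  0.2186922 ],
       [-0.33560407, -0.57428048,  0.74670733,  1.00674144],
       [ 0.01291218,  0.7898014 ,  0.61322674,  0.89180855],
       [ 0.        ,  0.        ,  0.        ,  1.        ]])}
anvil [([241.8, 290.7], 0.88)]
stop [([240.0, 268.2], 0.84), ([160.4, 306.2], 0.52)]
grip [([216.8, 295.3], 0.71)]
foot_fac
[... 689 characters left out ...]
02941702, -0.01270861,  0.05535042],
       [-0.01661464,  0.13660116,  0.99048679,  1.31616612],
       [ 0.        ,  0.        ,  0.        ,  1.        ]])}
anvil [([193.9, 283.3], 0.78), ([270.7, 430.8], 0.27)]
stop [([171.7, 277.7], 0.77)]
grip [([192.6, 278.6], 0.65)]
foot_face [([198.4, 413.7], 0.31), ([211.5, 370.7], 0.2)]
dark_grip [([199.5, 415.2], 0.74), ([234.9, 222.8], 0.38)]
milk_grip [([201.7, 452.0], 0.94)]
white_grip [([210.0, 367.7], 0.83)]
mat [([214.0, 370.1], 0.92), ([190.7, 279.9], 0.4)]
tub [([233.5, 221.1], 0.82)]
bowl []
jar [([280.7, 241.1], 0.8)]
cutter [([138.9, 355.7], 0.62), ([196.2, 284.5], 0.52)]
spatula [([275.2, 432.3], 0.7)]
blender [([149.6, 431.7], 0.9)]
```

View pics/side0.png

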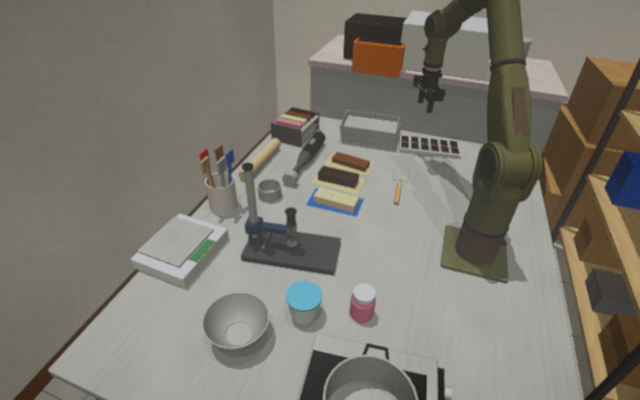

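View pics/top0.png

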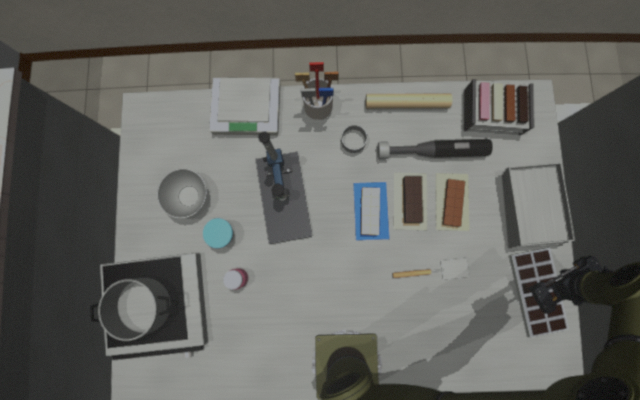

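Side view: gauge at about (270,240), white slab on the blue mat at (335,200). The top view confirms the white slab on the mat at (370,211), with the gauge base from (258,155) to (310,240). Next I'll localise them precisely.

```bash
cat > h.py <<'E'
import numpy as np,cv2
from plant import *
def proj(n,P):
    m=camera_model(n);E=np.array(m["extrinsics"]);P=np.atleast_2d(P)
    c=(P-E[:3,3])@E[:3,:3];x=c[:,0]/-c[:,2];y=-c[:,1]/-c[:,2];f=1+m["k1"]*(x*x+y*y)
    K=m["mtx"];return np.c_[K[0,0]*x*f+K[0,2],K[1,1]*y*f+K[1,2]]
def unproj(n,uv,z):
    m=camera_model(n);E=np.array(m["extrinsics"]);K=m["mtx"];uv=np.atleast_2d(np.asarray(uv,float))
    d=np.c_[(uv[:,0]-K[0,2])/K[0,0],(uv[:,1]-K[1,2])/K[1,1]];s=d.copy()
    for _ in range(20): s=d/(1+m["k1"]*(s**2).sum(1,keepdims=True))
    R=np.c_[s[:,0],-s[:,1],-np.ones(len(s))]@E[:3,:3].T;o=E[:3,3]
    return o+R*((z-o[2])/R[:,2])[:,None]
E
python3 - <<'E'
from h import *
print(r.finger_overhang)
t=cv2.imread("pics/top0.png");s=cv2.imread("pics/side0.png")
cv2.imwrite("pics/t0c.png",cv2.resize(t[120:260,240:400],None,fx=5,fy=4.2,interpolation=cv2.INTER_CUBIC)[:600,:800])
cv2.imwrite("pics/s0c.png",cv2.resize(s[150:280,230:375],None,fx=5,fy=4.6,interpolation=cv2.INTER_CUBIC)[:600,:800])
for n,px in(("top",[(283.3,193.9),(277.7,171.7),(278.6,192.6),(367.7,210),(370.1,214)]),("side",[(290.7,241.8),(268.2,240),(295.3,216.8),(336,201.8),(334.7,201.4)])):
    for p,z in zip(px,(.022,.03,.144,.013,0)): print(n,p,unproj(n,p,z).round(4))
E
```

```text
0.022
top (283.3, 193.9) [[0.5791 0.1961 0.022 ]]
top (277.7, 171.7) [[0.6559 0.2136 0.03  ]]
top (278.6, 192.6) [[0.564  0.1975 0.144 ]]
top (367.7, 210) [[ 0.5159 -0.0922  0.013 ]]
top (370.1, 214) [[ 0.5032 -0.1013  0.    ]]
side (290.7, 241.8) [[0.5822 0.1807 0.022 ]]
side (268.2, 240) [[0.651  0.2063 0.03  ]]
side (295.3, 216.8) [[0.5597 0.1905 0.144 ]]
side (336, 201.8) [[ 0.508  -0.0878  0.013 ]]
side (334.7, 201.4) [[ 0.5177 -0.1046  0.    ]]
```

View pics/t0c.png

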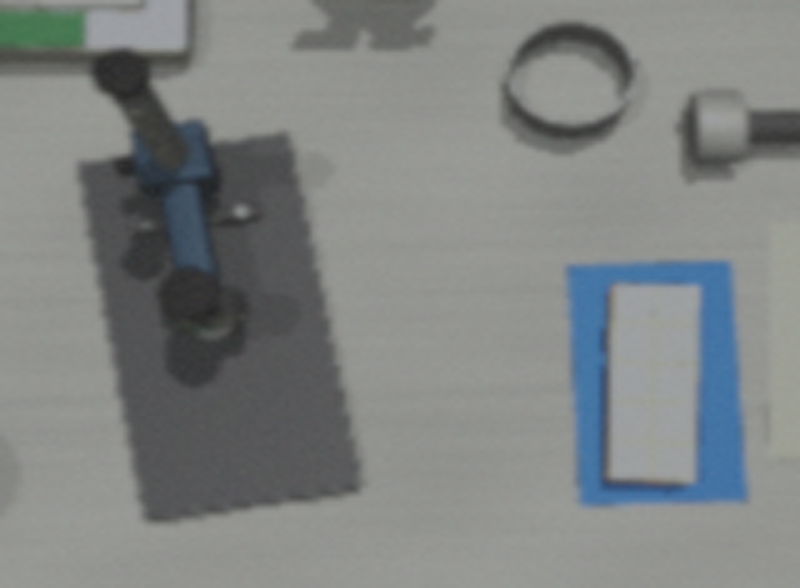

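View pics/s0c.png

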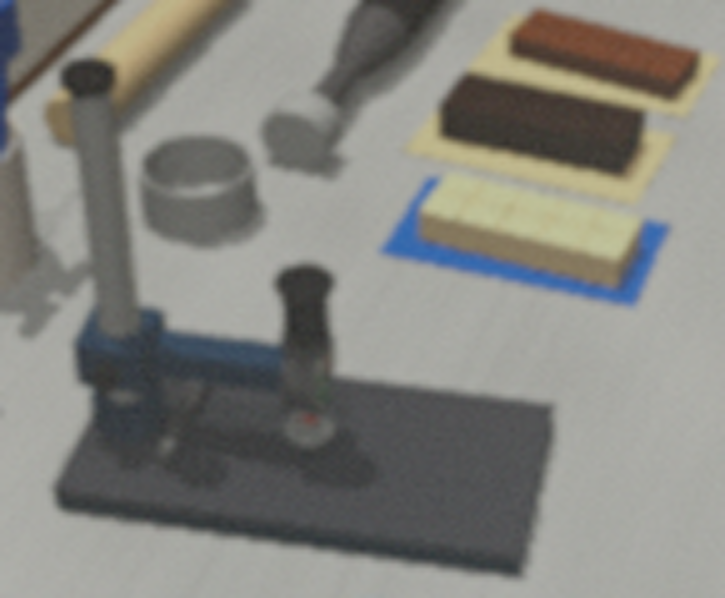

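```bash
cat > fit.py <<'E'
from h import *
from scipy.optimize import minimize
def box(x,y,yaw,L,W,z0,z1):
    c,s=np.cos(yaw),np.sin(yaw)
    return np.array([[x+c*a*L/2-s*b*W/2,y+s*a*L/2+c*b*W/2,z] for a in(-1,1) for b in(-1,1) for z in(z0,z1)])
def render(n,P,roi,S=8):
    x0,y0,x1,y1=roi;p=(proj(n,P)+.5-[x0,y0])*S
    hull=cv2.convexHull(np.round(p*16).astype(np.int32).reshape(-1,1,2))
    m=np.zeros(((y1-y0)*S,(x1-x0)*S),np.uint8);cv2.fillConvexPoly(m,hull,255,shift=4)
    return cv2.GaussianBlur(cv2.resize(m,(x1-x0,y1-y0),interpolation=cv2.INTER_AREA).astype(float)/255,(0,0),.6)
def fit(items,p0,mk,step):
    # items: (cam, mask float roi, roi, weight)
    def cost(p): return sum((((render(n,mk(p),roi)-m)**2)*w).sum() for n,m,roi,w in items)
    sim=np.vstack([p0]+[np.array(p0)+np.eye(len(p0))[i]*step[i] for i in range(len(p0))])
    o=minimize(cost,p0,method="Nelder-Mead",options=dict(initial_simplex=sim,maxiter=300,xatol=1e-5,fatol=1e-3));return o.x,o.fun
E
python3 - <<'E'
from fit import *
t=cv2.imread("pics/top0.png").astype(float);s=cv2.imread("pics/side0.png").astype(float)
# slab: not blue
rt=(355,182,388,238);rs=(308,183,365,217)
def crop(i,r): return i[r[1]:r[3],r[0]:r[2]]
hs=cv2.cvtColor(crop(s,rs).astype(np.uint8),cv2.COLOR_BGR2HSV);
ct=crop(t,rt)
mt=np.clip((ct[...,2]-60)/(ct[...,2].max()-75),0,1); print(ct[28,:,:].astype(int).tolist()[::2]); 
cs=crop(s,rs);print(cs[17,::3].astype(int).tolist())
print("base row", t[205,255:320:4].astype(int).tolist())
print("base side", s[262,235:350:6].astype(int).tolist())
E
```

```text
[[159, 118, 79], [164, 118, 70], [156, 111, 66], [109, 100, 94], [161, 159, 156], [160, 158, 156], [161, 159, 157], [159, 160, 157], [157, 158, 155], [160, 159, 156], [161, 160, 157], [160, 158, 156], [145, 137, 130], [163, 115, 68], [163, 116, 67], [165, 116, 67], [157, 122, 95]]
[[168, 139, 125], [172, 104, 53], [113, 116, 120], [93, 119, 132], [94, 120, 133], [95, 119, 134], [98, 126, 137], [117, 148, 158], [135, 170, 173], [150, 187, 186], [149, 188, 191], [154, 194, 191], [152, 191, 190], [145, 187, 188], [146, 185, 186], [147, 188, 189], [137, 173, 175], [170, 108, 68], [170, 113, 79]]
base row [[143, 148, 145], [144, 148, 146], [93, 93, 92], [84, 83, 82], [86, 84, 84], [58, 55, 55], [57, 57, 57], [60, 60, 58], [84, 80, 82], [89, 88, 88], [85, 85, 83], [89, 88, 88], [92, 90, 88], [124, 126, 125], [145, 150, 147], [145, 148, 147], [146, 149, 148]]
base side [[166, 171, 169], [163, 169, 169], [138, 141, 142], [91, 93, 92], [64, 60, 61], [60, 60, 53], [63, 62, 61], [71, 69, 69], [81, 78, 77], [84, 81, 79], [84, 83, 81], [84, 82, 80], [80, 79, 78], [81, 79, 78], [83, 81, 80], [87, 86, 83], [85, 84, 85], [122, 127, 126], [166, 170, 170], [162, 168, 168]]
```

```bash
cat > run1.py <<'E'
from fit import *
t=cv2.imread("pics/top0.png").astype(float);s=cv2.imread("pics/side0.png").astype(float)
def crop(i,r): return i[r[1]:r[3],r[0]:r[2]]
def slabitem(n,i,roi,seed):
    c=crop(i,roi);m=np.clip(1-(c[...,0]-c[...,2])/95,0,1)
    nl,l=cv2.connectedComponents((m>.5).astype(np.uint8),connectivity=4);k=(l==l[seed[1]-roi[1],seed[0]-roi[0]]).astype(np.uint8)
    w=cv2.dilate(k,np.ones((7,7)));return (n,m,roi,w*((k>0)|(m<.5)|(cv2.dilate(k,np.ones((3,3)))>0)))
A=slabitem("top",t,(355,182,388,238),(370,210));B=slabitem("side",s,(308,183,365,217),(336,200))
for nm,it in(("both",[A,B]),("side",[B])):
    print("slab",nm,fit(it,[.513,-.09,0.,.03],lambda p:box(p[0],p[1],p[2],.16,.06,0.001,p[3]),[.006,.006,.05,.005]))
for h in(.026,.03,.034):print("slab top",h,fit([A],[.513,-.09,0.],lambda p:box(p[0],p[1],p[2],.16,.06,0.001,h),[.006,.006,.05]))
def baseitem(n,i,roi,bg,fg,ex):
    g=crop(i,roi).mean(2);m=np.clip((bg-g)/(bg-fg),0,1);w=np.ones_like(m)
    for e in ex:w[max(0,e[1]-roi[1]):e[3]-roi[1],max(0,e[0]-roi[0]):e[2]-roi[0]]=0
    return n,m,roi,w
C=baseitem("top",t,(250,148,322,250),146,87,[(262,140,287,202),(278,165,296,180),(240,140,281,150)])
D=baseitem("side",s,(236,225,350,278),167,83,[(240,220,301,248)])
for nm,it in(("both",[C,D]),("top",[C]),("side",[D])):
    print("base",nm,fit(it,[.58,.19,0.2],lambda p:box(p[0],p[1],p[2],.3,.15,0,.022),[.006,.006,.05]))
E
python3 run1.py
```

```text
slab both (array([ 0.5089233 , -0.09505704, -0.06996883,  0.08937627]), np.float64(575.7469649696095))
slab side (array([ 0.49332515, -0.09543146, -0.05284472,  0.10167933]), np.float64(527.1338104026729))
slab top 0.026 (array([ 0.51214521, -0.0989317 , -0.06094952]), np.float64(8.355311851729544))
slab top 0.03 (array([ 0.51193928, -0.0986307 , -0.06290425]), np.float64(5.518584097575713))
slab top 0.034 (array([ 0.51164039, -0.09834999, -0.06239969]), np.float64(3.568039751122664))
base both (array([0.56962918, 0.19815022, 0.14780335]), np.float64(25.76679078438476))
base top (array([0.56880858, 0.19739449, 0.14946082]), np.float64(11.707672326701958))
base side (array([0.57038743, 0.1994299 , 0.14700131]), np.float64(5.329550758507658))
```

```bash
cat >> run1.py <<'E'
print('----')
roi=(300,175,372,222);c=crop(s,roi);d=c[...,2]-c[...,0]
nl,l=cv2.connectedComponents((d>0).astype(np.uint8),connectivity=4)
k=(cv2.morphologyEx((d>12).astype(np.uint8),cv2.MORPH_OPEN,np.ones((3,3))))
nl,l=cv2.connectedComponents(k,connectivity=4);k=(l==l[200-175,336-300]).astype(np.uint8);print(k.sum())
m=np.clip((d+110)/148,0,1);w=cv2.dilate(k,np.ones((5,5)));B=("side",m,roi,w)
for nm,it in(("both",[A,B]),("side",[B])):
    print("slab",nm,fit(it,[.512,-.098,-.06,.03],lambda p:box(p[0],p[1],p[2],.16,.06,0.001,p[3]),[.006,.006,.05,.005]))
E
python3 run1.py | sed -n '/----/,$p'
```

```text
----
1114
slab both (array([ 0.50885278, -0.09498199, -0.06572476,  0.09280532]), np.float64(250.2564185217849))Traceback (most recent call last):
  File "run1.py", line 27, in <module>
    print("slab",nm,fit(it,[.512,-.098,-.06,.03],lambda p:box(p[0],p[1],p[2],.16,.06,0.001,p[3]),[.006,.006,.05,.005]))
                    ~~~^^^^^^^^^^^^^^^^^^^^^^^^^^^^^^^^^^^^^^^^^^^^^^^^^^^^^^^^^^^^^^^^^^^^^^^^^^^^^^^^^^^^^^^^^^^^^^^
  File "fit.py", line 15, in fit
    o=minimize(cost,p0,method="Nelder-Mead",options=dict(initial_simplex=sim,maxiter=300,xatol=1e-5,fatol=1e-3));return o.x,o.fun
    res = _minimize_neldermead(fun, x0, args, callback, bounds=bounds,
                               **options)
    fxr = func(xr)
    fx = function(np.copy(x), *(wrapper_args + args))
  File "fit.py", line 13, in cost
    def cost(p): return sum((((render(n,mk(p),roi)-m)**2)*w).sum() for n,m,roi,w in items)
                        ~~~^^^^^^^^^^^^^^^^^^^^^^^^^^^^^^^^^^^^^^^^^^^^^^^^^^^^^^^^^^^^^^^
  File "fit.py", line 13, in <genexpr>
    def cost(p): return sum((((render(n,mk(p),roi)-m)**2)*w).sum() for n,m,roi,w in items)
                               ~~~~~~^^^^^^^^^^^^^
  File "fit.py", line 7, in render
    x0,y0,x1,y1=roi;p=(proj(n,P)+.5-[x0,y0])*S
                       ~~~~^^^^^
  File "h.py", line 4, in proj
    m=camera_model(n);E=np.array(m["extrinsics"]);P=np.atleast_2d(P)
ValueError: time passes only in moves, steps and waits
```

```bash
sed -i 's/^from plant import \*/from plant import *\nimport functools\ncamera_model=functools.lru_cache(None)(camera_model)/' h.py
cat > run2.py <<'E'
from fit import *
t=cv2.imread("pics/top0.png").astype(float);s=cv2.imread("pics/side0.png").astype(float)
roi=(300,175,372,222);c=s[roi[1]:roi[3],roi[0]:roi[2]];d=c[...,2]-c[...,0]
P=np.array([(408,250),(411,205),(436,168),(654,228),(652,262),(622,300)])/[5,4.6]+[230,150]-[300,175]
w=np.zeros(d.shape,np.uint8);cv2.fillConvexPoly(w,np.round(P).astype(np.int32),1)
m=np.clip((d+110)/148,0,1);B=("side",m,roi,w.astype(float))
r2=(355,182,388,238);c=t[182:238,355:388];mt=np.clip(1-(c[...,0]-c[...,2])/95,0,1);wt=np.zeros(mt.shape);wt[182+2-182:-2,4:-6]=1
wt[:]=0;wt[5:47,5:28]=1
A=("top",mt,r2,wt)
for nm,it in(("both",[A,B]),("side",[B]),("top",[A])):
    print("slab",nm,fit(it,[.512,-.098,-.06,.03],lambda p:box(p[0],p[1],p[2],.16,.06,0.001,p[3]),[.006,.006,.05,.005]))
E
python3 run2.py
```

```text
slab both (array([ 0.51259107, -0.09831779, -0.06335886,  0.03612611]), np.float64(5.979238715705833))
slab side (array([ 0.51335182, -0.09845876, -0.06173861,  0.0364918 ]), np.float64(3.5960722698878307))
slab top (array([ 0.51080784, -0.09773355, -0.06399677,  0.04251496]), np.float64(1.2675026206456619))
```

```bash
python3 - <<'E'
from h import *
for c in(.006,.010,.014,.018):
  z=.022+.11+.027+c; print(c,proj("side",[.5696,.1982,z]).round(1),proj("top",[.5696,.1982,z]).round(1), 'foot',proj("side",[.5696,.1982,.022+c]).round(1))
s=get_state();from scipy.spatial.transform import Rotation as R
M=R.from_quat(s["eef_rot"]).as_matrix();print(M.round(4),s["tool_pos"])
E
```

```text
0.006 [[291.2 212.3]] [[277.5 189.7]] foot [[292.2 244.9]]
0.01 [[291.1 211.3]] [[277.3 189.5]] foot [[292.2 244. ]]
0.014 [[291.1 210.2]] [[277.2 189.3]] foot [[292.1 243.2]]
0.018 [[291.1 209.2]] [[277. 189.]] foot [[292.1 242.3]]
[[ 8.997e-01  4.366e-01  0.000e+00]
 [ 4.366e-01 -8.997e-01 -0.000e+00]
 [ 0.000e+00  1.000e-04 -1.000e+00]] [ 0.27288181 -0.56229092  0.26073765]
```

```bash
cat > go.py <<'E'
import sys,numpy as np
from plant import get_state
from scipy.spatial.transform import Rotation as R
s=get_state();M=R.from_quat(s["eef_rot"]).as_matrix();p=s["tool_pos"]
x,y,z,yaw=map(float,sys.argv[1:5])
y0=np.arctan2(M[1,0],M[0,0]);print("clock",s["clock"],"pos",p.round(4),"yaw",y0.round(4),"F",s["contact_force"].round(2),"open",s["opening"])
d=M.T@(np.array([x,y,z])-p);a=(y0-yaw+np.pi)%(2*np.pi)-np.pi
print("shift",(d/.75).round(4),"turn",round(a/2,4),"rows",np.linalg.norm(d)/.0417,abs(a)/.125)
E
python3 go.py .5696 .1982 .26 .148
```

```text
clock 1.5 pos [ 0.2729 -0.5623  0.2607] yaw 0.4518 F [ 0.01 -0.19 -1.05] open 1.0010600520061226
shift [ 0.7986 -0.7395  0.001 ] turn 0.1519 rows 19.576170927774076 2.4304308754028554
```

Request:
{"method": "jog_arm", "body": {
  "rows": [
    [[0.7986,-0.7395,0.001],0.1519],
    [[0.7986,-0.7395,0.001],0.1519],
    [[0.7986,-0.7395,0.001],0.1519],
    [[0.7986,-0.7395,0.001],0.1519],
    [[0.7986,-0.7395,0.001],0.1519],
    [[0.7986,-0.7395,0.001],0.1519],
    [[0.7986,-0.7395,0.001],0.1519],
    [[0.7986,-0.7395,0.001],0.1519],
    [[0.7986,-0.7395,0.001],0.1519],
    [[0.7986,-0.7395,0.001],0.1519],
    [[0.7986,-0.7395,0.001],0.1519],
    [[0.7986,-0.7395,0.001],0.1519],
    [[0.7986,-0.7395,0.001],0.1519],
    [[0.7986,-0.7395,0.001],0.1519],
    [[0.7986,-0.7395,0.001],0.1519],
    [[0.7986,-0.7395,0.001],0.1519],
    [[0.7986,-0.7395,0.001],0.1519],
    [[0.7986,-0.7395,0.001],0.1519],
    [[0.7986,-0.7395,0.001],0.1519],
    [[0.7986,-0.7395,0.001],0.1519]
  ],
  "gripper": 88
}}

```text
clock: 3.17
tool_pos: [0.5702, 0.2043, 0.2601]
eef_rot: [0.997, 0.077, 0.001, -0.002]
contact_force: [-0.3, -0.9, 0.2]
opening: 0.992
```

```bash
python3 go.py .5696 .1982 .147 .148; python3 - <<'E'
from h import *
for n in("side","top"):
    im=snapshot(n);cv2.imwrite(f"pics/{n}1.png",im[:,:,::-1])
s=cv2.imread("pics/side1.png");cv2.imwrite("pics/s1c.png",cv2.resize(s[130:290,220:380],None,fx=3.7,fy=3.7,interpolation=cv2.INTER_CUBIC))
E
```

```text
clock 3.1667 pos [0.5702 0.2043 0.2601] yaw 0.1532 F [-0.26 -0.94  0.2 ] open 0.9920026315209571
shift [-0.0024  0.0085  0.1507] turn 0.0026 rows 2.7152744273385774 0.04168738203215483
```

View pics/s1c.png

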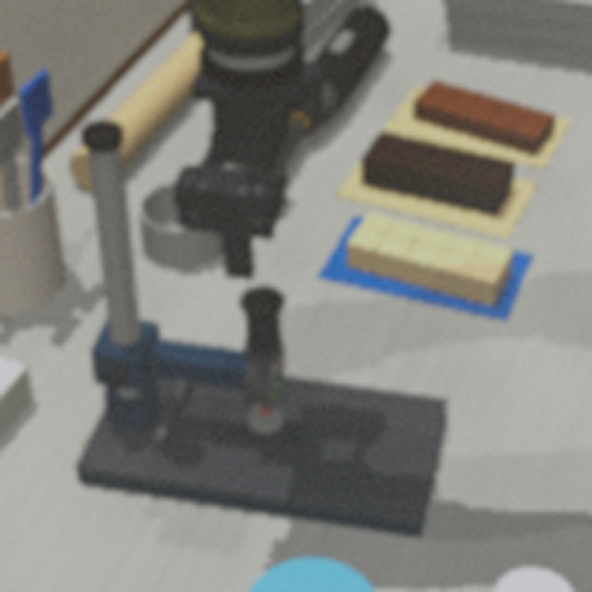

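Gripper is above the grip, with the foot visible at about (263,410) in the crop. I'll check that it has settled.

```bash
python3 go.py .5696 .1982 .147 .148
```

```text
clock 3.2667 pos [0.57   0.2052 0.2597] yaw 0.1563 F [-1.51  0.58  0.17] open 0.9985551851837378
shift [-0.0023  0.0098  0.1502] turn 0.0042 rows 2.7079254909319266 0.06655385204379272
```

Request:
{"method": "jog_arm", "body": {
  "rows": [
    [[0,0,0],0],
    [[0,0,0],0],
    [[0,0,0],0]
  ]
}}

```text
clock: 3.52
tool_pos: [0.5694, 0.1959, 0.26]
eef_rot: [0.997, 0.073, -0.0, 0.001]
contact_force: [-0.5, -0.4, 0.2]
opening: 1.0
```

```bash
python3 go.py .5696 .1982 .147 .148
```

```text
clock 3.5167 pos [0.5694 0.1959 0.26  ] yaw 0.1453 F [-0.47 -0.39  0.21] open 1.000447926157112
shift [ 0.0007 -0.0032  0.1507] turn -0.0013 rows 2.7112780469969797 0.02145752652848998
```

Request:
{"method": "jog_arm", "body": {
  "rows": [
    [[0,0,0.04],0],
    [[0,0,0.08],0],
    [[0,0,0.11],0],
    [[0,0,0.13],0],
    [[0,0,0.142],0],
    [[0,0,0.148],0],
    [[0,0,0.148],0],
    [[0,0,0.148],0]
  ]
}}

```text
clock: 4.18
tool_pos: [0.5702, 0.1978, 0.1498]
eef_rot: [0.997, 0.074, 0.001, -0.0]
contact_force: [-0.2, 0.2, 0.5]
opening: 0.999
```

```bash
python3 go.py .5696 .1982 .149 .148; python3 - <<'E'
from h import *
for n in("side",):
    im=snapshot(n);cv2.imwrite(f"pics/{n}2.png",im[:,:,::-1])
s=cv2.imread("pics/side2.png");cv2.imwrite("pics/s2c.png",cv2.resize(s[150:270,230:350],None,fx=5,fy=5,interpolation=cv2.INTER_CUBIC))
E
```

```text
clock 4.1833 pos [0.5702 0.1978 0.1498] yaw 0.1472 F [-0.22  0.2   0.47] open 0.999406879322999
shift [-0.0007 -0.0006  0.0011] turn -0.0004 rows 0.025731948381319113 0.006241237864362148
```

View pics/s2c.png

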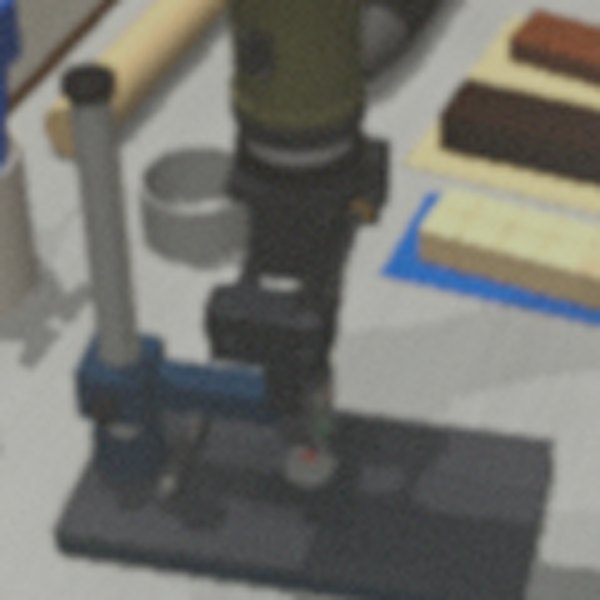

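Fingers straddle the grip above the dial, at about (290,390) in the crop. Closing now.

Request:
{"method": "jog_arm", "body": {
  "rows": [
    [[0,0,0],0],
    [[0,0,0],0],
    [[0,0,0],0],
    [[0,0,0],0],
    [[0,0,0],0],
    [[0,0,0],0],
    [[0,0,0],0],
    [[0,0,0],0]
  ],
  "gripper": 0,
  "newtons": 40
}}

```text
clock: 4.9
tool_pos: [0.5694, 0.1993, 0.149]
eef_rot: [0.997, 0.074, 0.0, -0.001]
contact_force: [0.7, -0.3, -1.4]
opening: 0.418
```

Request:
{"method": "jog_arm", "body": {
  "rows": [
    [[0,0,0],0],
    [[0,0,0],0],
    [[0,0,0],0]
  ]
}}

```text
clock: 5.15
tool_pos: [0.5694, 0.1993, 0.1489]
eef_rot: [0.997, 0.074, 0.0, -0.001]
contact_force: [-0.9, 3.1, 0.2]
opening: 0.409
```

Request:
{"method": "jog_arm", "body": {
  "rows": [
    [[0,0,-0.005],0],
    [[0,0,-0.012],0],
    [[0,0,-0.02],0],
    [[0,0,-0.028],0],
    [[0,0,-0.036],0],
    [[0,0,-0.044],0],
    [[0,0,-0.052],0],
    [[0,0,-0.058],0],
    [[0,0,-0.062],0],
    [[0,0,-0.064],0],
    [[0,0,-0.064],0]
  ]
}}

```text
clock: 6.07
tool_pos: [0.5694, 0.1992, 0.1963]
eef_rot: [0.997, 0.074, -0.0, -0.001]
contact_force: [0.6, 4.0, -6.5]
opening: 0.405
```

```bash
python3 go.py .5696 .1982 .149 .148; python3 - <<'E'
from h import *
for n in("side",):
    im=snapshot(n);cv2.imwrite(f"pics/{n}3.png",im[:,:,::-1])
s=cv2.imread("pics/side3.png");cv2.imwrite("pics/s3c.png",cv2.resize(s[150:270,230:350],None,fx=5,fy=5,interpolation=cv2.INTER_CUBIC))
E
```

```text
clock 6.0667 pos [0.5694 0.1992 0.1963] yaw 0.1489 F [ 0.6   3.98 -6.47] open 0.40493155442890966
shift [0.0001 0.0015 0.063 ] turn 0.0004 rows 1.1333926189792818 0.007196933126049743
```

View pics/s3c.png

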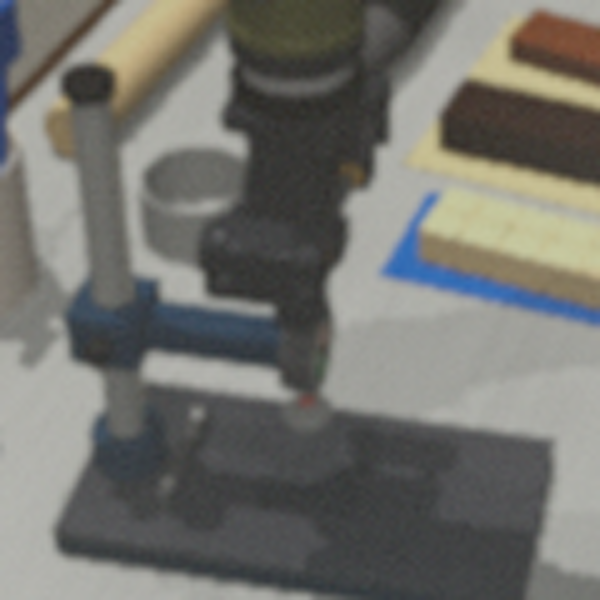

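The carriage rose about 48 mm, and the foot at crop (305,415) is well clear of the base. Releasing and rising.

Request:
{"method": "jog_arm", "body": {
  "rows": [
    [[0,0,0],0],
    [[0,0,0],0],
    [[0,0,0],0],
    [[0,0,0],0],
    [[0,0,0],0],
    [[0,0,-0.03],0],
    [[0,0,-0.08],0],
    [[0,0,-0.12],0],
    [[0,0,-0.12],0],
    [[0,0,-0.12],0]
  ],
  "gripper": 88
}}

```text
clock: 6.95
tool_pos: [0.5706, 0.1982, 0.289]
eef_rot: [0.997, 0.074, 0.002, -0.0]
contact_force: [-0.8, 0.6, -1.3]
opening: 0.996
```

```bash
python3 go.py .5126 -.0983 .15 -.063; python3 - <<'E'
from h import *
for c in(.05,.055,.06,.065): print(c,proj("side",[.5696,.1982,.022+c]).round(1),proj("side",[.5696,.1982,.159+c]).round(1))
E
```

```text
clock 6.95 pos [0.5706 0.1982 0.289 ] yaw 0.1475 F [-0.8   0.58 -1.27] open 0.9957978043392022
shift [-0.1354  0.3798  0.1845] turn 0.1053 rows 7.974495669998067 1.6842699751080303
0.05 [[291.9 235. ]] [[290.8 200.7]]
0.055 [[291.8 233.8]] [[290.8 199.4]]
0.06 [[291.8 232.6]] [[290.7 198. ]]
0.065 [[291.8 231.4]] [[290.7 196.7]]
```

Request:
{"method": "jog_arm", "body": {
  "rows": [
    [[-0.05,0.14,0],0.04],
    [[-0.1354,0.3798,0.05],0.1053],
    [[-0.1354,0.3798,0.1],0.1053],
    [[-0.1354,0.3798,0.15],0.1053],
    [[-0.1354,0.3798,0.1845],0.1053],
    [[-0.1354,0.3798,0.1845],0.1053],
    [[-0.1354,0.3798,0.1845],0.1053],
    [[-0.1354,0.3798,0.1845],0.1053],
    [[-0.1354,0.3798,0.1845],0.1053],
    [[-0.1354,0.3798,0.1845],0.1053],
    [[-0.1354,0.3798,0.1845],0.1053],
    [[-0.1354,0.3798,0.1845],0.1053],
    [[-0.1354,0.3798,0.1845],0.1053],
    [[-0.1354,0.3798,0.1845],0.1053],
    [[-0.1354,0.3798,0.1845],0.1053]
  ]
}}

```text
clock: 8.2
tool_pos: [0.5118, -0.0973, 0.1492]
eef_rot: [1.0, -0.03, 0.001, -0.0]
contact_force: [1.0, -0.6, 0.8]
opening: 0.997
```

```bash
python3 go.py .5126 -.0983 .025 -.063;  python3 - <<'E'
from h import *
s=snapshot("side");cv2.imwrite("pics/s4c.png",cv2.resize(s[120:250,230:390,::-1],None,fx=5,fy=4.6,interpolation=cv2.INTER_CUBIC))
E
```

```text
clock 8.2 pos [ 0.5118 -0.0973  0.1492] yaw -0.0605 F [ 0.96 -0.6   0.82] open 0.9974989024059876
shift [0.0009 0.0013 0.1656] turn 0.0013 rows 2.9788673767721177 0.02017428102531582
```

View pics/s4c.png

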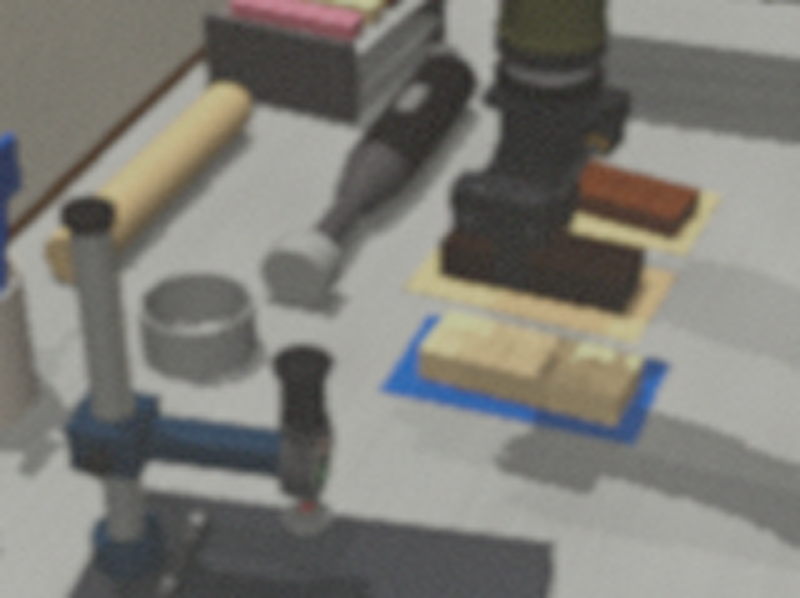

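Request:
{"method": "jog_arm", "body": {
  "rows": [
    [[0,0,0.045],0],
    [[0,0,0.09],0],
    [[0,0,0.125],0],
    [[0,0,0.148],0],
    [[0,0,0.16],0],
    [[0,0,0.164],0],
    [[0,0,0.164],0],
    [[0,0,0.164],0]
  ]
}}

```text
clock: 8.92
tool_pos: [0.5119, -0.0986, 0.0265]
eef_rot: [1.0, -0.031, 0.001, 0.0]
contact_force: [-1.1, 0.1, 0.1]
opening: 0.995
```

Request:
{"method": "jog_arm", "body": {
  "rows": [
    [[0,0,0],0],
    [[0,0,0],0],
    [[0,0,0],0],
    [[0,0,0],0],
    [[0,0,0],0],
    [[0,0,0],0],
    [[0,0,0],0]
  ],
  "gripper": 0,
  "newtons": 30
}}

```text
clock: 9.5
tool_pos: [0.5115, -0.0983, 0.026]
eef_rot: [1.0, -0.031, 0.0, -0.0]
contact_force: [0.9, -0.1, 5.2]
opening: 0.675
```

```bash
python3 go.py .5126 -.0983 .1 -.063;  python3 - <<'E'
from h import *
s=snapshot("side");cv2.imwrite("pics/s5c.png",cv2.resize(s[120:250,230:390,::-1],None,fx=5,fy=4.6,interpolation=cv2.INTER_CUBIC))
E
```

```text
clock 9.5 pos [ 0.5115 -0.0983  0.026 ] yaw -0.0624 F [ 0.92 -0.11  5.22] open 0.674955618958497
shift [ 0.0016 -0.0002 -0.0986] turn 0.0003 rows 1.7737017866798208 0.004959459378884645
```

View pics/s5c.png

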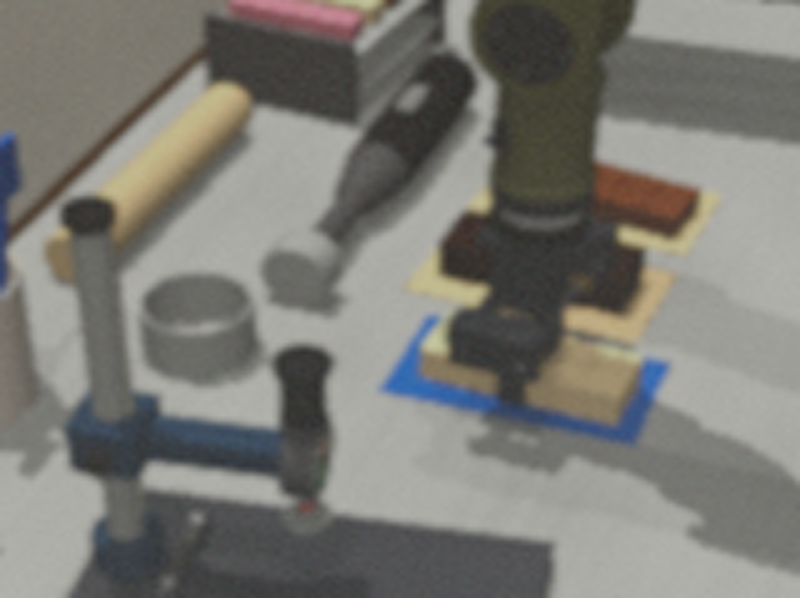

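Request:
{"method": "jog_arm", "body": {
  "rows": [
    [[0,0,-0.01],0],
    [[0,0,-0.04],0],
    [[0,0,-0.08],0],
    [[0,0,-0.105],0],
    [[0,0,-0.105],0],
    [[0,0,-0.105],0]
  ]
}}

```text
clock: 10.05
tool_pos: [0.5113, -0.0987, 0.1047]
eef_rot: [1.0, -0.031, 0.001, 0.0]
contact_force: [0.3, -0.3, -5.3]
opening: 0.678
```

```bash
python3 go.py .4588 .1817 .105 .148;  python3 - <<'E'
from h import *
s=snapshot("side");cv2.imwrite("pics/s6c.png",cv2.resize(s[120:250,230:390,::-1],None,fx=5,fy=4.6,interpolation=cv2.INTER_CUBIC))
E
```

```text
clock 10.05 pos [ 0.5113 -0.0987  0.1047] yaw -0.0627 F [ 0.32 -0.33 -5.33] open 0.6780035692532984
shift [-0.0933 -0.3687 -0.0006] turn -0.1053 rows 6.840751129632707 1.6855748546254006
```

View pics/s6c.png

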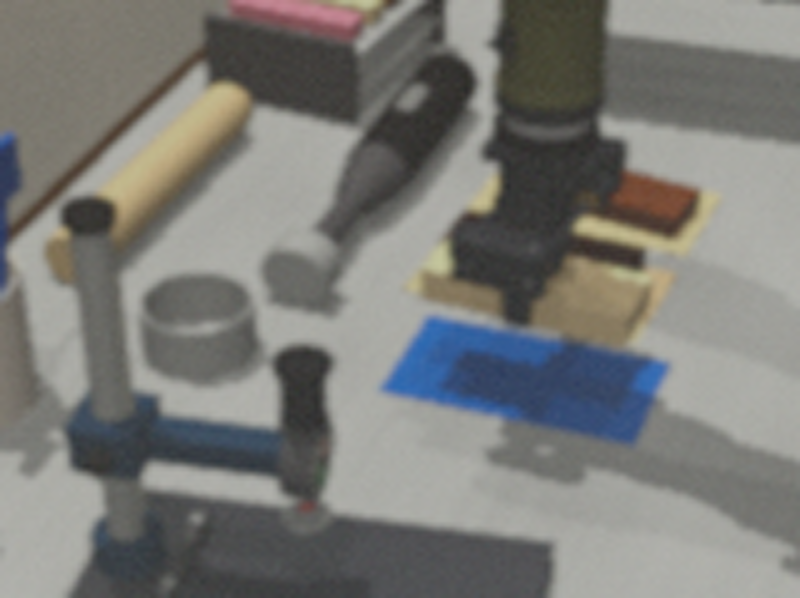

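Request:
{"method": "jog_arm", "body": {
  "rows": [
    [[-0.01,-0.02,0],-0.03],
    [[-0.025,-0.06,0],-0.07],
    [[-0.04,-0.1,0],-0.1053],
    [[-0.05,-0.14,0],-0.1053],
    [[-0.06,-0.18,0],-0.1053],
    [[-0.07,-0.22,0],-0.1053],
    [[-0.08,-0.26,0],-0.1053],
    [[-0.085,-0.3,0],-0.1053],
    [[-0.09,-0.33,0],-0.1053],
    [[-0.0933,-0.35,0],-0.1053],
    [[-0.0933,-0.362,0],-0.1053],
    [[-0.0933,-0.3687,0],-0.1053],
    [[-0.0933,-0.3687,0],-0.1053],
    [[-0.0933,-0.3687,0],-0.1053],
    [[-0.0933,-0.3687,0],-0.1053]
  ]
}}

```text
clock: 11.35
tool_pos: [0.4587, 0.1799, 0.1041]
eef_rot: [0.997, 0.073, -0.0, 0.001]
contact_force: [-0.2, -0.5, -4.7]
opening: 0.682
```

```bash
python3 go.py .4588 .1817 .055 .148;  python3 - <<'E'
from h import *
s=snapshot("side");cv2.imwrite("pics/s7c.png",cv2.resize(s[150:280,230:390,::-1],None,fx=5,fy=4.6,interpolation=cv2.INTER_CUBIC))
E
```

```text
clock 11.35 pos [0.4587 0.1799 0.1041] yaw 0.1455 F [-0.23 -0.53 -4.7 ] open 0.6823224870132961
shift [ 0.0006 -0.0024  0.0654] turn -0.0013 rows 1.1776924573243186 0.02029069218403734
```

View pics/s7c.png

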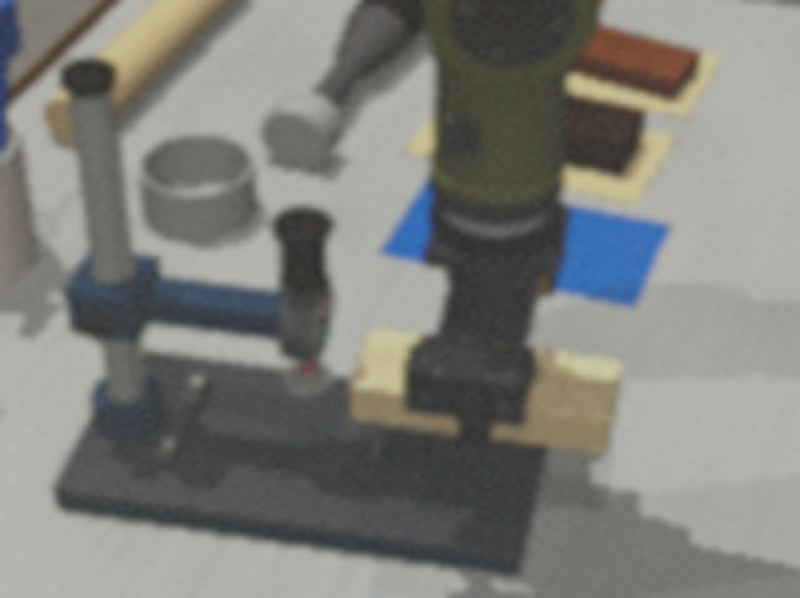

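Request:
{"method": "jog_arm", "body": {
  "rows": [
    [[0,0,0.025],0],
    [[0,0,0.05],0],
    [[0,0,0.062],0],
    [[0,0,0.066],0],
    [[0,0,0.066],0],
    [[0.01,0,0.066],0],
    [[0.025,0,0.066],0],
    [[0.04,0,0.066],0],
    [[0.0467,0,0.066],0],
    [[0.0467,0,0.066],0],
    [[0.0467,0,0.069],0],
    [[0.0467,0,0.072],0],
    [[0.0467,0,0.075],0],
    [[0.0467,0,0.0765],0],
    [[0.0467,0,0.0765],0]
  ]
}}

```text
clock: 12.65
tool_pos: [0.4923, 0.1868, 0.048]
eef_rot: [0.997, 0.074, -0.001, 0.0]
contact_force: [-3.2, -0.3, 10.3]
opening: 0.676
```

```bash
python3 go.py .4588 .1817 .055 .148;  python3 - <<'E'
from h import *
s=snapshot("side");cv2.imwrite("pics/s8c.png",cv2.resize(s[150:280,230:390,::-1],None,fx=5,fy=4.6,interpolation=cv2.INTER_CUBIC))
E
```

```text
clock 12.65 pos [0.4923 0.1868 0.048 ] yaw 0.1484 F [-3.25 -0.28 10.3 ] open 0.6763686850412808
shift [-0.0452  0.0002 -0.0093] turn 0.0002 rows 0.8298746313168417 0.0029771913350309376
```

View pics/s8c.png

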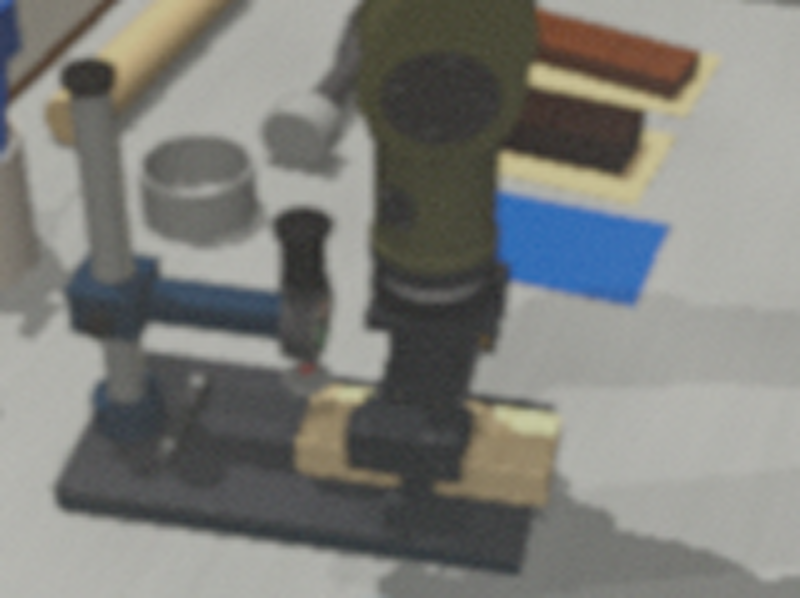

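Slab is flat on the base. Releasing, rising, and going behind its front end.

Request:
{"method": "jog_arm", "body": {
  "rows": [
    [[0,0,-0.0015],0],
    [[0,0,-0.0015],0],
    [[0,0,-0.0015],0],
    [[0,0,-0.0015],0],
    [[0,0,-0.02],0],
    [[0,0,-0.06],0],
    [[-0.02,0,-0.08],0],
    [[-0.06,0,-0.08],0],
    [[-0.1,0,-0.08],0],
    [[-0.13,0,-0.08],0],
    [[-0.144,0,-0.08],0],
    [[-0.144,0,-0.08],0],
    [[-0.144,0,-0.08],0]
  ],
  "gripper": 88
}}

```text
clock: 13.78
tool_pos: [0.3868, 0.1713, 0.1069]
eef_rot: [0.997, 0.074, 0.0, -0.0]
contact_force: [0.4, 0.4, -0.8]
opening: 1.002
```

```bash
python3 go.py .3866 .1709 .05 .148;  python3 - <<'E'
from h import *
s=snapshot("side");cv2.imwrite("pics/side9.png",s[:,:,::-1]);cv2.imwrite("pics/s9c.png",cv2.resize(s[150:280,230:390,::-1],None,fx=5,fy=4.6,interpolation=cv2.INTER_CUBIC))
s=snapshot("top");cv2.imwrite("pics/top9.png",s[:,:,::-1])
E
```

```text
clock 13.7833 pos [0.3868 0.1713 0.1069] yaw 0.1484 F [ 0.36  0.42 -0.83] open 1.002299692437413
shift [-0.0004  0.0005  0.0759] turn 0.0002 rows 1.3656253656986614 0.0034203509026333734
```

View pics/s9c.png

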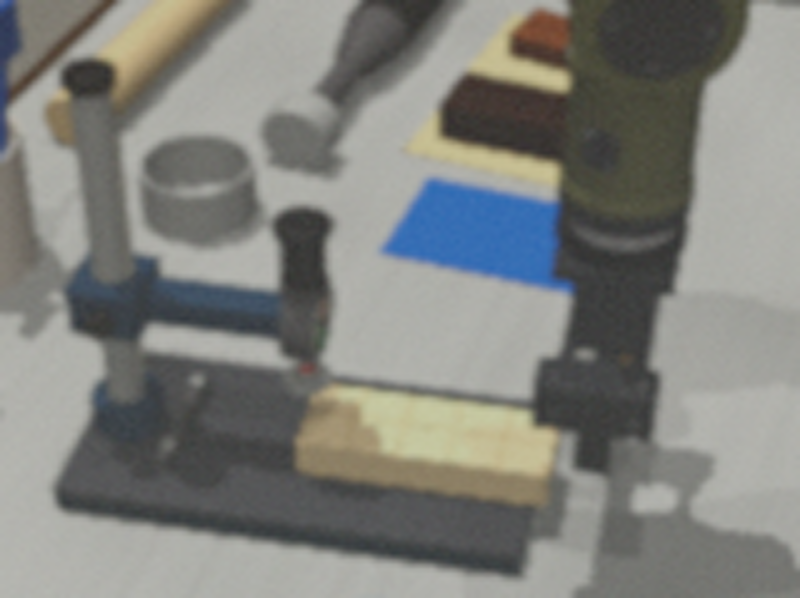

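Slab flat on the base and aligned; gripper is clear in front of it. Narrowing the fingers and lowering.

Request:
{"method": "jog_arm", "body": {
  "rows": [
    [[0,0,0],0],
    [[0,0,0],0],
    [[0,0,0.02],0],
    [[0,0,0.045],0],
    [[0,0,0.065],0],
    [[0,0,0.0765],0],
    [[0,0,0.0765],0],
    [[0,0,0.0765],0]
  ],
  "gripper": 28
}}

```text
clock: 14.55
tool_pos: [0.3957, 0.1753, 0.0598]
eef_rot: [0.997, 0.074, -0.009, 0.003]
contact_force: [0.0, 1.2, 1.1]
opening: 0.42
```

Request:
{"method": "jog_arm", "body": {
  "rows": [
    [[0.007,0,0],0],
    [[0.014,0,0],0],
    [[0.021,0,0],0],
    [[0.028,0,0],0],
    [[0.035,0,0],0],
    [[0.042,0,0],0],
    [[0.049,0,0],0],
    [[0.056,0,0],0],
    [[0.063,0,0],0],
    [[0.07,0,0],0],
    [[0.077,0,0],0],
    [[0.082,0,0],0],
    [[0.082,0,0],0]
  ]
}}

```text
clock: 15.63
tool_pos: [0.4576, 0.1844, 0.0591]
eef_rot: [0.997, 0.074, -0.008, 0.003]
contact_force: [-1.5, -0.2, 0.9]
opening: 0.318
```

```bash
python3 go.py .4816 .185 .05 .148;  python3 - <<'E'
from h import *
s=snapshot("side");cv2.imwrite("pics/s10c.png",cv2.resize(s[150:280,230:390,::-1],None,fx=5,fy=4.6,interpolation=cv2.INTER_CUBIC))
E
```

```text
clock 15.6333 pos [0.4576 0.1844 0.0591] yaw 0.1479 F [-1.45 -0.2   0.89] open 0.31847560255534724
shift [0.032  0.0039 0.0116] turn -0.0 rows 0.6158638924071275 0.0006243398532035371
```

View pics/s10c.png

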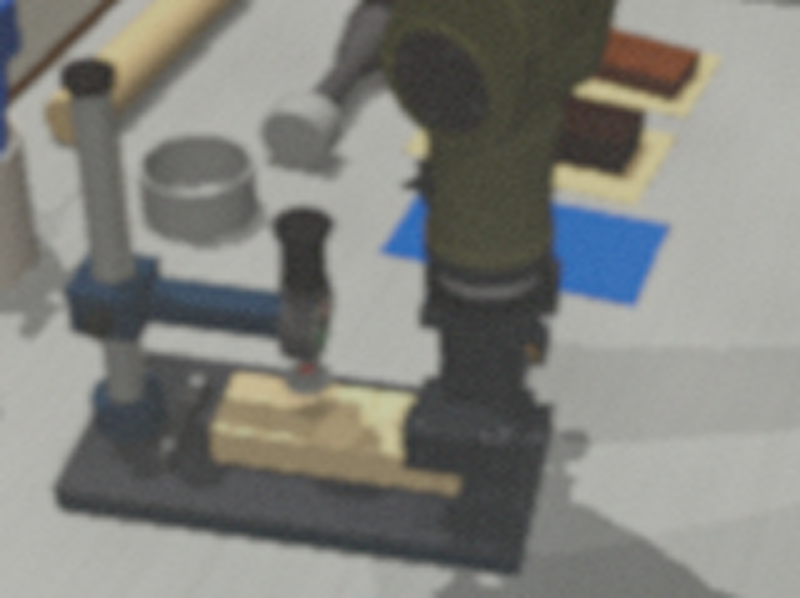

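The slab advanced and is under the foot, with its far end at crop (215,430). About 24 mm remain to the stop.

Request:
{"method": "jog_arm", "body": {
  "rows": [
    [[0.005,0,0],0],
    [[0.01,0,0],0],
    [[0.015,0,0],0],
    [[0.019,0,0],0],
    [[0.022,0,0],0],
    [[0.025,0,0],0],
    [[0.025,0,0],0],
    [[0.025,0,0],0]
  ]
}}

```text
clock: 16.35
tool_pos: [0.4752, 0.1871, 0.0587]
eef_rot: [0.997, 0.074, -0.008, 0.003]
contact_force: [-1.4, -0.3, 0.2]
opening: 0.317
```

Request:
{"method": "jog_arm", "body": {
  "rows": [
    [[0.002,0,0],0],
    [[0.004,0,0],0],
    [[0.004,0,0],0],
    [[0.004,0,0],0]
  ]
}}

```text
clock: 16.68
tool_pos: [0.4775, 0.1874, 0.0587]
eef_rot: [0.997, 0.074, -0.009, 0.003]
contact_force: [-3.3, -1.3, 2.2]
opening: 0.318
```

Request:
{"method": "jog_arm", "body": {
  "rows": [
    [[0.002,0,0],0],
    [[0.003,0,0],0],
    [[0.003,0,0],0]
  ]
}}

```text
clock: 16.93
tool_pos: [0.4799, 0.1878, 0.0586]
eef_rot: [0.997, 0.074, -0.009, 0.003]
contact_force: [-1.7, -0.2, 1.6]
opening: 0.317
```

Request:
{"method": "jog_arm", "body": {
  "rows": [
    [[0.0015,0,0],0],
    [[0.003,0,0],0],
    [[0.003,0,0],0]
  ]
}}

```text
clock: 17.18
tool_pos: [0.4803, 0.1878, 0.0585]
eef_rot: [0.997, 0.074, -0.011, 0.003]
contact_force: [-7.1, -0.5, 5.6]
opening: 0.316
```

Request:
{"method": "jog_arm", "body": {
  "rows": [
    [[0.001,0,0],0],
    [[0.0015,0,0],0],
    [[0.0015,0,0],0]
  ]
}}

```text
clock: 17.43
tool_pos: [0.4803, 0.1879, 0.0585]
eef_rot: [0.997, 0.074, -0.012, 0.003]
contact_force: [-8.7, -1.7, 6.7]
opening: 0.315
```

```bash
python3 - <<'E'
from h import *
s=snapshot("side");cv2.imwrite("pics/s11c.png",cv2.resize(s[150:280,230:390,::-1],None,fx=5,fy=4.6,interpolation=cv2.INTER_CUBIC))
E
```

```text
(no output)
```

View pics/s11c.png

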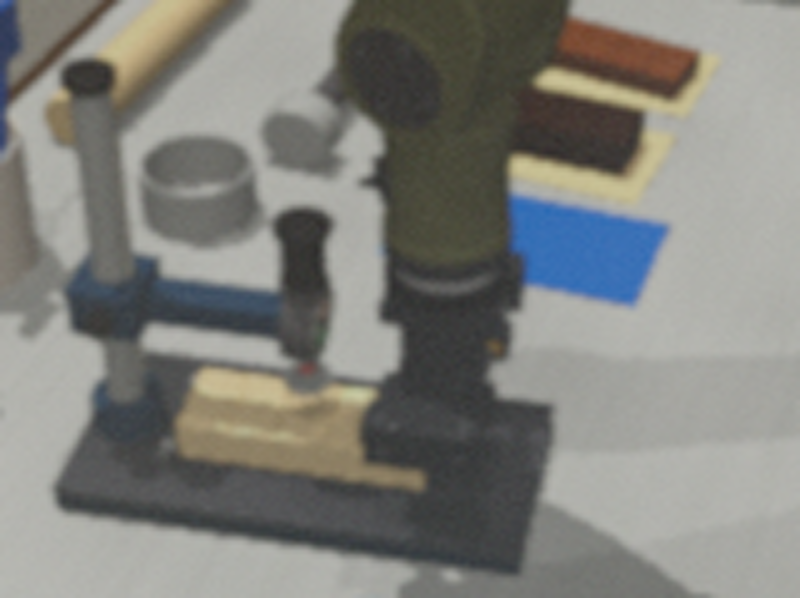

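The slab's end now meets the stop: position stalled while force rose to 8.7 N. Backing off and rising.

Request:
{"method": "jog_arm", "body": {
  "rows": [
    [[-0.008,0,0],0],
    [[-0.025,0,0],0],
    [[-0.04,0,-0.01],0],
    [[-0.05,0,-0.05],0],
    [[-0.05,0,-0.1],0],
    [[-0.05,0,-0.15],0],
    [[-0.05,0,-0.2],0],
    [[-0.05,0,-0.25],0],
    [[-0.05,0,-0.28],0],
    [[-0.05,0,-0.28],0],
    [[-0.05,0,-0.28],0]
  ]
}}

```text
clock: 18.4
tool_pos: [0.4513, 0.1848, 0.2704]
eef_rot: [0.997, 0.074, -0.006, 0.002]
contact_force: [-0.8, 0.3, -0.9]
opening: 0.318
```

```bash
python3 go.py .5696 .1982 .27 .148; cat > slab.py <<'E'
from fit import *
import sys
k=sys.argv[1]
for n,roi in(("side",(230,150,390,280)),("top",(240,120,400,260))):
    s=snapshot(n);cv2.imwrite(f"pics/{n}{k}.png",s[:,:,::-1]);cv2.imwrite(f"pics/{n}{k}c.png",cv2.resize(s[roi[1]:roi[3],roi[0]:roi[2],::-1],None,fx=5,fy=4.2,interpolation=cv2.INTER_CUBIC))
E
python3 slab.py 12
```

```text
clock 18.4 pos [0.4513 0.1848 0.2704] yaw 0.1486 F [-0.76  0.26 -0.89] open 0.3182666868706017
shift [ 0.1586  0.0057 -0.0014] turn 0.0003 rows 2.854260410200475 0.004843291899579327
```

View pics/side12c.png

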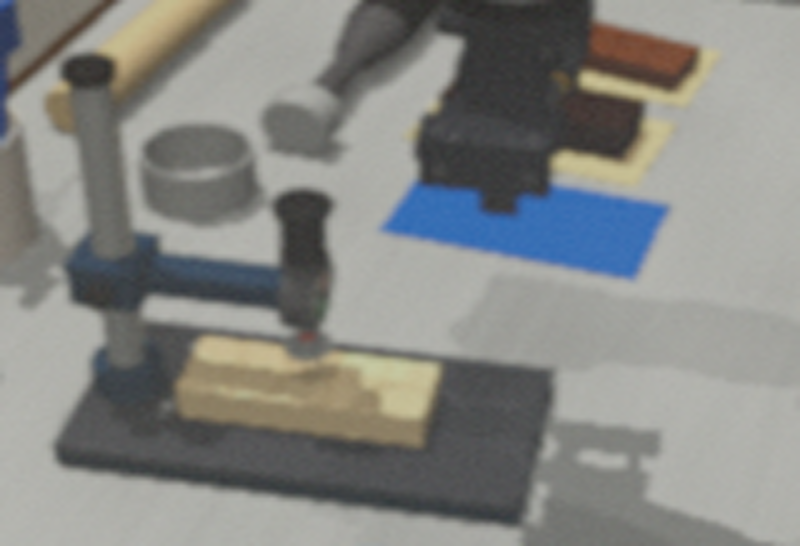

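View pics/top12c.png

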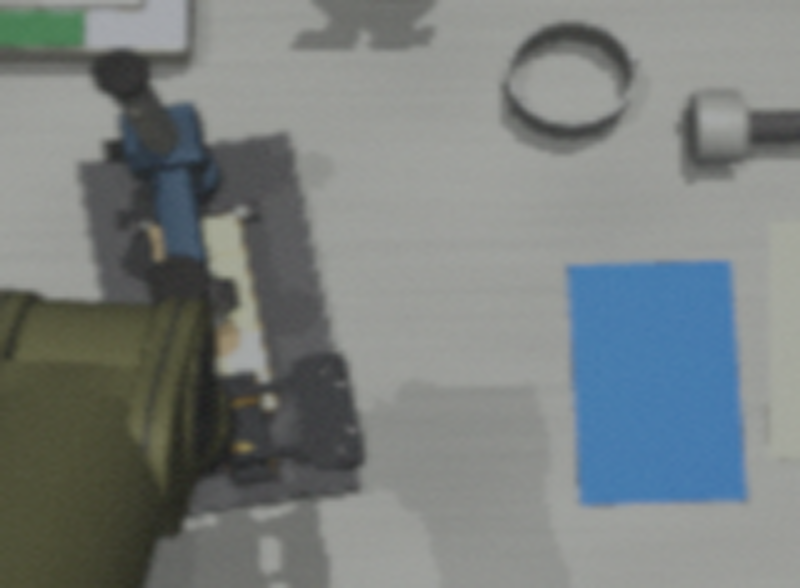

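```bash
cat > run3.py <<'E'
from fit import *
s=cv2.imread("pics/side12.png").astype(float)
roi=(255,215,330,262);c=s[roi[1]:roi[3],roi[0]:roi[2]];d=c[...,2]-c[...,0]
m=np.clip(d/28,0,1);w=np.ones_like(m);w[:236-215,282-255:302-255]=0
for h in(.034,.036,.038):
  p,f=fit([("side",m,roi,w)],[.57,.198,.148],lambda p:box(p[0],p[1],p[2],.16,.06,0.022,.022+h),[.006,.006,.05]);q=p[:2]-[.5696,.1982]
  print(h,p,f,"gx,gy",q@[.989,.1475],q@[-.1475,.989])
p,f=fit([("side",m,roi,w)],[.57,.198,.148,.036],lambda p:box(p[0],p[1],p[2],.16,.06,0.022,.022+p[3]),[.006,.006,.05,.004]);print(p,f)
E
python3 run3.py
```

```text
0.034 [0.57249298 0.19850374 0.1478597 ] 23.937771756615298 gx,gy 0.0029059542418302634 -0.0001263148999249131
0.036 [0.57216932 0.19905351 0.14433952] 22.388313282834993 gx,gy 0.0026669464908462373 0.00046514749273469767
0.038 [0.57189707 0.19961372 0.1433358 ] 24.90637458576685 gx,gy 0.0024803277153070623 0.0010593490436883706
[0.57224297 0.19901096 0.1476486  0.0356848 ] 22.341530522165474
```

Slab fits at home (gx within ~2.5 mm, gy ~0, yaw matches), about 36 mm high. Now moving closed fingers over the grip's head.

Request:
{"method": "jog_arm", "body": {
  "rows": [
    [[0.02,0.002,-0.0014],0],
    [[0.06,0.004,-0.0014],0],
    [[0.1,0.0057,-0.0014],0],
    [[0.13,0.0057,-0.0014],0],
    [[0.15,0.0057,-0.0014],0],
    [[0.1586,0.0057,-0.0014],0],
    [[0.1586,0.0057,-0.0014],0],
    [[0.1586,0.0057,-0.0014],0],
    [[0.1586,0.0057,-0.0014],0]
  ],
  "gripper": 0
}}

```text
clock: 19.25
tool_pos: [0.5665, 0.1973, 0.2675]
eef_rot: [0.997, 0.074, -0.01, 0.003]
contact_force: [0.1, 0.3, 0.4]
opening: 0.007
```

```bash
python3 go.py .5696 .1982 .245 .148; python3 slab.py 13
```

```text
clock 19.25 pos [0.5665 0.1973 0.2675] yaw 0.1476 F [0.15 0.26 0.4 ] open 0.006564173217434184
shift [ 0.0049 -0.0008  0.0299] turn -0.0002 rows 0.5447891087238782 0.003420104856992623
```

View pics/side13c.png

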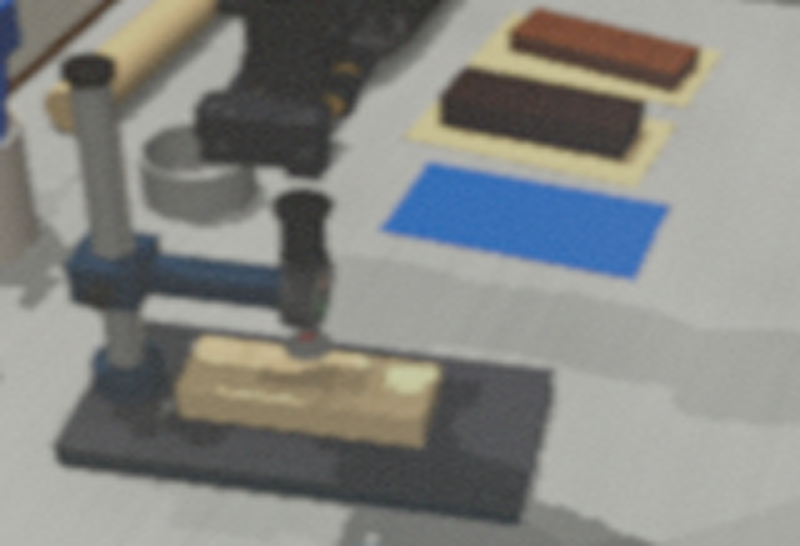

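Fingers are above the grip's head. Descending towards contact, expected near TCP z 0.241.

Request:
{"method": "jog_arm", "body": {
  "rows": [
    [[0.003,0,0.008],0],
    [[0.0045,-0.001,0.018],0],
    [[0.0045,-0.001,0.026],0],
    [[0.0045,-0.001,0.03],0],
    [[0.0045,-0.001,0.033],0],
    [[0.0045,-0.001,0.036],0],
    [[0.0045,-0.001,0.036],0]
  ]
}}

```text
clock: 19.93
tool_pos: [0.5704, 0.1985, 0.2407]
eef_rot: [0.997, 0.074, -0.009, 0.003]
contact_force: [0.3, 1.0, -0.7]
opening: 0.009
```

Request:
{"method": "jog_arm", "body": {
  "rows": [
    [[0,0,0.002],0],
    [[0,0,0.004],0],
    [[0,0,0.006],0],
    [[0,0,0.008],0],
    [[0,0,0.008],0]
  ]
}}

```text
clock: 20.35
tool_pos: [0.5707, 0.1985, 0.235]
eef_rot: [0.997, 0.074, -0.009, 0.003]
contact_force: [0.1, 0.6, 0.2]
opening: 0.003
```

Request:
{"method": "jog_arm", "body": {
  "rows": [
    [[0,0,0.002],0],
    [[0,0,0.004],0],
    [[0,0,0.006],0],
    [[0,0,0.008],0],
    [[0,0,0.008],0]
  ]
}}

```text
clock: 20.77
tool_pos: [0.5704, 0.1984, 0.2288]
eef_rot: [0.997, 0.074, -0.009, 0.003]
contact_force: [0.3, 0.4, -0.1]
opening: 0.007
```

```bash
python3 go.py .5696 .1982 .245 .148; python3 slab.py 14
```

```text
clock 20.7667 pos [0.5704 0.1984 0.2288] yaw 0.148 F [ 0.32  0.38 -0.08] open 0.007275652237494071
shift [-0.0015  0.0002 -0.0216] turn -0.0 rows 0.38894263175496424 4.793837845085136e-05
```

View pics/side14c.png

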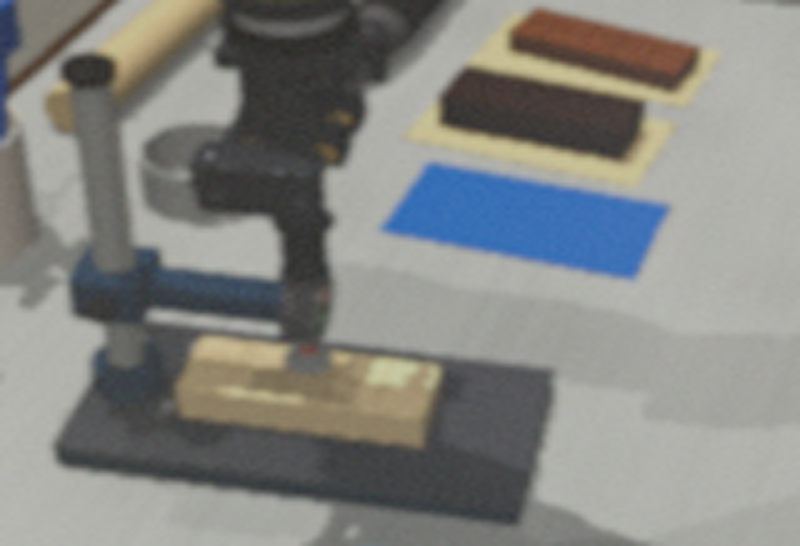

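The carriage is moving down with the fingers: the foot went from crop y 345 to 360. Continuing gently.

Request:
{"method": "jog_arm", "body": {
  "rows": [
    [[0,0,0.002],0],
    [[0,0,0.004],0],
    [[0,0,0.006],0],
    [[0,0,0.008],0],
    [[0,0,0.008],0]
  ]
}}

```text
clock: 21.28
tool_pos: [0.5701, 0.1984, 0.2227]
eef_rot: [0.997, 0.074, -0.009, 0.003]
contact_force: [0.8, 0.5, 0.0]
opening: 0.006
```

Request:
{"method": "jog_arm", "body": {
  "rows": [
    [[0,0,0.001],0],
    [[0,0,0.002],0],
    [[0,0,0.002],0]
  ]
}}

```text
clock: 21.53
tool_pos: [0.5701, 0.1984, 0.2214]
eef_rot: [0.997, 0.074, -0.009, 0.003]
contact_force: [0.1, -0.4, 0.0]
opening: 0.009
```

Request:
{"method": "jog_arm", "body": {
  "rows": [
    [[0,0,0.001],0],
    [[0,0,0.002],0],
    [[0,0,0.002],0]
  ]
}}

```text
clock: 21.78
tool_pos: [0.5701, 0.1984, 0.2199]
eef_rot: [0.997, 0.074, -0.009, 0.003]
contact_force: [-0.2, -0.3, 0.9]
opening: 0.007
```

Request:
{"method": "jog_arm", "body": {
  "rows": [
    [[0,0,0.001],0],
    [[0,0,0.002],0],
    [[0,0,0.002],0]
  ]
}}

```text
clock: 22.03
tool_pos: [0.5701, 0.1984, 0.2185]
eef_rot: [0.997, 0.074, -0.009, 0.003]
contact_force: [-0.2, 0.8, 0.9]
opening: 0.006
```

Request:
{"method": "jog_arm", "body": {
  "rows": [
    [[0,0,0.001],0],
    [[0,0,0.0015],0],
    [[0,0,0.0015],0]
  ]
}}

```text
clock: 22.28
tool_pos: [0.5701, 0.1984, 0.2174]
eef_rot: [0.997, 0.074, -0.009, 0.003]
contact_force: [-0.2, 0.3, 0.9]
opening: 0.008
```

Request:
{"method": "jog_arm", "body": {
  "rows": [
    [[0,0,0.001],0],
    [[0,0,0.0015],0],
    [[0,0,0.0015],0]
  ]
}}

```text
clock: 22.53
tool_pos: [0.5701, 0.1984, 0.2162]
eef_rot: [0.997, 0.074, -0.009, 0.003]
contact_force: [-0.7, 0.5, 0.7]
opening: 0.004
```

Request:
{"method": "jog_arm", "body": {
  "rows": [
    [[0,0,0.001],0],
    [[0,0,0.0015],0],
    [[0,0,0.0015],0]
  ]
}}

```text
clock: 22.78
tool_pos: [0.5701, 0.1984, 0.2151]
eef_rot: [0.997, 0.074, -0.009, 0.003]
contact_force: [-1.0, -0.6, 0.8]
opening: 0.002
```

```bash
python3 go.py .5696 .1982 .245 .148; python3 slab.py 15; python3 - <<'E'
import cv2
s=cv2.imread("pics/side15.png");cv2.imwrite("pics/s15z.png",cv2.resize(s[205:255,265:315],None,fx=12,fy=12,interpolation=cv2.INTER_CUBIC))
E
```

```text
clock 22.7833 pos [0.5701 0.1984 0.2151] yaw 0.148 F [-0.97 -0.57  0.82] open 0.00220830665102306
shift [-0.0015  0.0003 -0.0398] turn -0.0 rows 0.7170243106080403 6.82644616745165e-05
```

View pics/s15z.png

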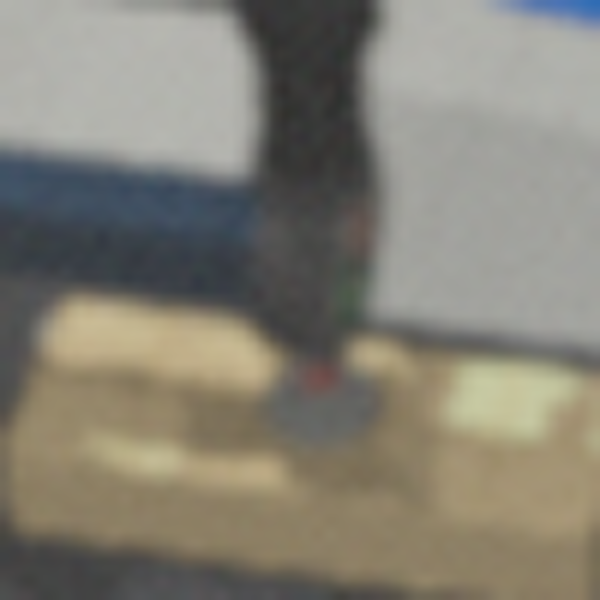

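Request:
{"method": "jog_arm", "body": {
  "rows": [
    [[0,0,0.001],0],
    [[0,0,0.0013],0],
    [[0,0,0.0013],0]
  ]
}}

```text
clock: 23.13
tool_pos: [0.5701, 0.1984, 0.2142]
eef_rot: [0.997, 0.074, -0.009, 0.003]
contact_force: [-0.6, 0.5, 0.6]
opening: 0.006
```

Request:
{"method": "jog_arm", "body": {
  "rows": [
    [[0,0,0.001],0],
    [[0,0,0.0013],0],
    [[0,0,0.0013],0]
  ]
}}

```text
clock: 23.38
tool_pos: [0.5702, 0.1984, 0.2135]
eef_rot: [0.997, 0.074, -0.009, 0.003]
contact_force: [-1.4, 1.2, 3.8]
opening: -0.0
```

```bash
python3 go.py .5696 .1982 .245 .148; python3 slab.py 16; python3 - <<'E'
import cv2
s=cv2.imread("pics/side16.png");cv2.imwrite("pics/s16z.png",cv2.resize(s[205:255,265:315],None,fx=12,fy=12,interpolation=cv2.INTER_CUBIC))
E
```

```text
clock 23.3833 pos [0.5702 0.1984 0.2135] yaw 0.1479 F [-1.41  1.18  3.84] open -0.00018800548136615748
shift [-0.0015  0.0003 -0.0419] turn -0.0001 rows 0.7547949638934399 0.0009598918565316694
```

View pics/s16z.png

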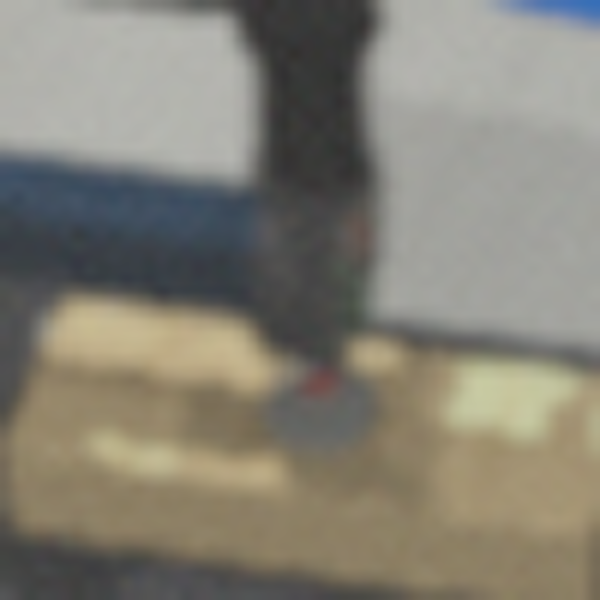

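Request:
{"method": "jog_arm", "body": {
  "rows": [
    [[0,0,0.001],0],
    [[0,0,0.0013],0],
    [[0,0,0.0013],0]
  ]
}}

```text
clock: 23.73
tool_pos: [0.5701, 0.1984, 0.2125]
eef_rot: [0.997, 0.074, -0.009, 0.003]
contact_force: [-1.1, 0.9, 5.3]
opening: 0.001
```

Request:
{"method": "jog_arm", "body": {
  "rows": [
    [[0,0,0.001],0],
    [[0,0,0.0013],0],
    [[0,0,0.0013],0]
  ]
}}

```text
clock: 23.98
tool_pos: [0.5701, 0.1984, 0.2116]
eef_rot: [0.997, 0.074, -0.009, 0.003]
contact_force: [-1.8, 0.5, 4.8]
opening: 0.002
```

Request:
{"method": "jog_arm", "body": {
  "rows": [
    [[0,0,0.001],0],
    [[0,0,0.0013],0],
    [[0,0,0.0013],0]
  ]
}}

```text
clock: 24.23
tool_pos: [0.5701, 0.1984, 0.2107]
eef_rot: [0.997, 0.074, -0.009, 0.003]
contact_force: [-1.6, 0.1, 6.0]
opening: 0.002
```

```bash
python3 go.py .5696 .1982 .245 .148; python3 slab.py 17; python3 - <<'E'
import cv2
s=cv2.imread("pics/side17.png");cv2.imwrite("pics/s17z.png",cv2.resize(s[205:255,265:315],None,fx=12,fy=12,interpolation=cv2.INTER_CUBIC))
E
```

```text
clock 24.2333 pos [0.5701 0.1984 0.2107] yaw 0.1479 F [-1.58  0.07  6.02] open 0.002029482685159182
shift [-0.0016  0.0003 -0.0457] turn -0.0 rows 0.8218818845957692 0.0007255228278530979
```

View pics/s17z.png

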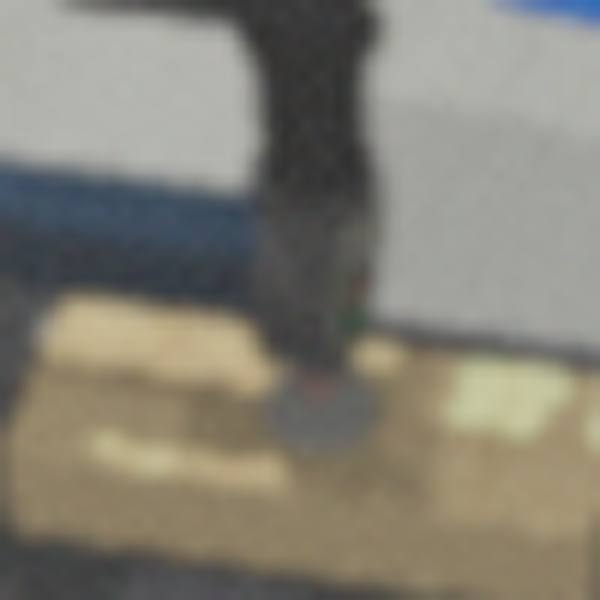

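Request:
{"method": "jog_arm", "body": {
  "rows": [
    [[0,0,0.001],0],
    [[0,0,0.0016],0],
    [[0,0,0.0016],0],
    [[0,0,0.0016],0]
  ]
}}

```text
clock: 24.67
tool_pos: [0.5701, 0.1984, 0.2096]
eef_rot: [0.997, 0.074, -0.009, 0.003]
contact_force: [-1.8, 1.0, 6.3]
opening: 0.006
```

Request:
{"method": "jog_arm", "body": {
  "rows": [
    [[0,0,-0.005],0],
    [[0,0,-0.02],0],
    [[0,0,-0.05],0],
    [[0,0,-0.09],0],
    [[-0.04,0,-0.12],0],
    [[-0.1,0.02,-0.14],0],
    [[-0.14,0.06,-0.14],0],
    [[-0.16,0.11,-0.14],0],
    [[-0.16,0.16,-0.14],0],
    [[-0.16,0.2,-0.14],0],
    [[-0.16,0.24,-0.14],0],
    [[-0.16,0.26,-0.14],0],
    [[-0.16,0.26,-0.14],0],
    [[-0.16,0.26,-0.14],0]
  ]
}}

```text
clock: 25.83
tool_pos: [0.4819, -0.0121, 0.3175]
eef_rot: [0.997, 0.073, -0.009, 0.003]
contact_force: [-0.1, -0.1, -1.3]
opening: 0.003
```

```bash
python3 slab.py 18; python3 - <<'E'
import cv2
s=cv2.imread("pics/side18.png");cv2.imwrite("pics/s18z.png",cv2.resize(s[195:255,255:325],None,fx=10,fy=10,interpolation=cv2.INTER_CUBIC))
E
sed -i 's/side12/side18/' run3.py; python3 run3.py
```

```text
0.034 [0.5725803  0.19842102 0.14952166] 49.77185440177242 gx,gy 0.0029801150286318536 -0.00022100247976084895
0.036 [0.57222726 0.19908931 0.14682289] 48.800484555120306 gx,gy 0.0027295317954661303 0.0004920052925230605
0.038 [0.57165927 0.19968735 0.14595203] 51.759097228569715 gx,gy 0.0022560021780504095 0.0011672461218639094
[0.57226872 0.19887296 0.14742398 0.03551038] 48.63397000165958
```

View pics/s18z.png

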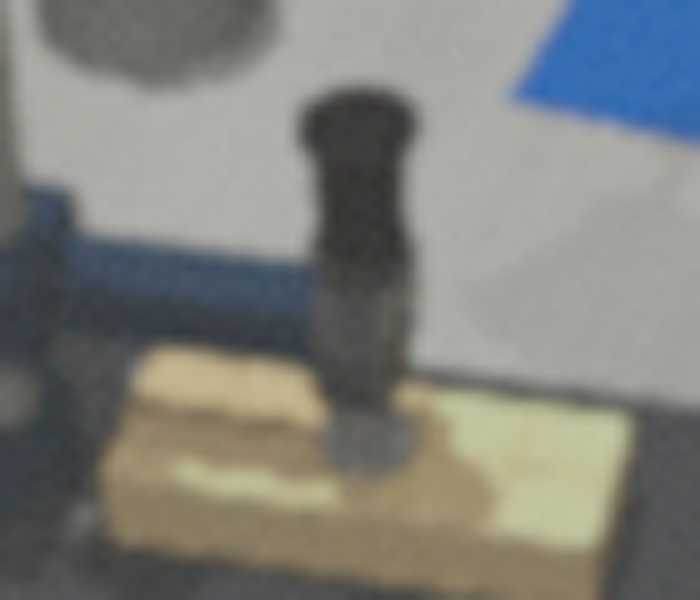

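View pics/top18.png

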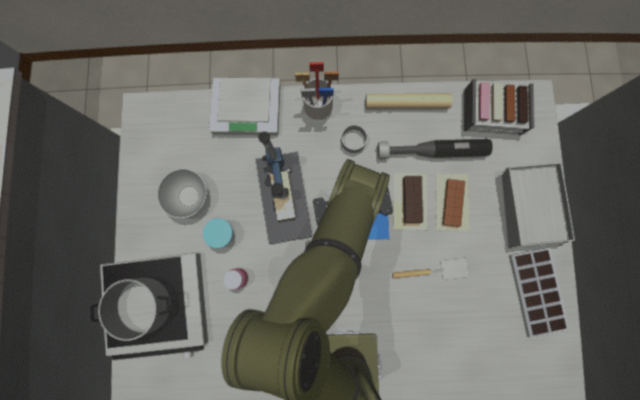

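```bash
python3 - <<'E'
from h import *
a=cv2.cvtColor(cv2.imread("pics/side12.png"),cv2.COLOR_BGR2GRAY);S=10
def up(i,r):return cv2.resize(i[r[1]:r[3],r[0]:r[2]],None,fx=S,fy=S,interpolation=cv2.INTER_CUBIC)
b=cv2.cvtColor(cv2.imread("pics/side18.png"),cv2.COLOR_BGR2GRAY)
for nm,r in(("head/grip",(282,193,300,212)),("carriage sleeve on column",(243,205,262,222)),("arm",(262,208,282,222))):
    T=up(a,r);R=(r[0]-5,r[1]-4,r[2]+5,r[3]+14);W=up(b,R);m=cv2.matchTemplate(W,T,cv2.TM_CCOEFF_NORMED);_,v,_,l=cv2.minMaxLoc(m);print(nm,v,l[0]/S-5,l[1]/S-4)
for c in(.06,.034,.033,.031,.029,.027):print(c,proj("side",[.5696,.1982,.132+c]).round(2))
E
```

```text
head/grip 0.989535927772522 0.40000000000000036 8.6
carriage sleeve on column 0.9053218960762024 1.2999999999999998 8.4
arm 0.9649204611778259 3.6999999999999993 8.5
0.06 [[290.94 205.27]]
0.034 [[291.15 212.03]]
0.033 [[291.16 212.28]]
0.031 [[291.18 212.79]]
0.029 [[291.19 213.3 ]]
0.027 [[291.21 213.81]]
```

```bash
python3 - <<'E'
import cv2
S=20
g=lambda k:cv2.cvtColor(cv2.imread(f"pics/side{k}.png"),cv2.COLOR_BGR2GRAY)
def up(i,r):return cv2.resize(i[r[1]:r[3],r[0]:r[2]],None,fx=S,fy=S,interpolation=cv2.INTER_CUBIC)
b=g(18)
for k in(14,15,16,17):
  for nm,r in(("foot",(285,236,299,244)),("arm",(262,212,284,232))):
    if k==14 and nm=="foot": r=(285,233,299,241)
    T=up(g(k),r);R=(r[0]-1,r[1]-3,r[2]+1,r[3]+8);m=cv2.matchTemplate(up(b,R),T,cv2.TM_CCOEFF_NORMED);m=m[:,S-4:S+5];_,v,_,l=cv2.minMaxLoc(m);print(k,nm,round(v,3),l[1]/S-3)
E
```

```text
14 foot 0.83 0.1499999999999999
14 arm 0.83 4.8
15 foot 0.918 -0.1499999999999999
15 arm 0.98 0.75
16 foot 0.882 -0.20000000000000018
16 arm 0.989 0.5499999999999998
17 foot 0.917 -0.25
17 arm 0.998 0.1499999999999999
```

```bash
python3 - <<'E'
import cv2,numpy as np
for k in(13,14,15,16,17,18):
    i=cv2.imread(f"pics/side{k}.png").astype(float);d=(i[...,2]-i[...,0])[226:250,289:295]
    print(k,"R-B",d.mean(1).round(0).astype(int).tolist())
E
python3 - <<'E'
import sys;sys.path.insert(0,'.')
from h import *
import numpy as np
ii=[cv2.resize(cv2.imread(f"pics/side{k}.png")[222:248,278:304],None,fx=10,fy=20,interpolation=cv2.INTER_CUBIC) for k in(15,16,18)]
cv2.imwrite("pics/cmp.png",np.hstack(ii))
for h in(.030,.033,.036): print(h,proj("side",[.5696,.1982,.022+h]), proj("side",[.5696-.004,.1982+.0155,.022+h]))
E
```

```text
13 R-B [3, 3, 5, 16, 20, 10, 4, 3, 10, 27, 44, 46, 41, 35, 35, 36, 40, 43, 45, 45, 45, 41, 40, 40]
14 R-B [3, 1, 2, 2, 2, 5, 17, 22, 14, 5, 2, 4, 11, 25, 35, 36, 36, 37, 40, 43, 44, 41, 40, 40]
15 R-B [3, 2, 2, 2, 2, 1, 4, 8, 14, 21, 22, 14, 4, 3, 3, 12, 25, 35, 38, 39, 41, 42, 40, 40]
16 R-B [3, 2, 2, 1, 3, 2, 2, 8, 13, 16, 22, 19, 7, 4, 2, 6, 19, 31, 36, 38, 41, 41, 41, 42]
17 R-B [3, 2, 5, 6, 4, 2, 2, 5, 7, 9, 11, 11, 6, 3, 2, 7, 20, 32, 36, 38, 40, 40, 41, 41]
18 R-B [4, 4, 3, 4, 5, 4, 4, 7, 8, 8, 6, 7, 6, 2, 3, 8, 26, 39, 45, 46, 43, 40, 40, 40]
0.03 [[292.02134491 239.54554717]] [[291.34019681 243.03271576]]
0.033 [[291.99963639 238.86285137]] [[291.31715348 242.34843421]]
0.036 [[291.97786929 238.17802788]] [[291.29404693 241.66199374]]
```

View pics/cmp.png

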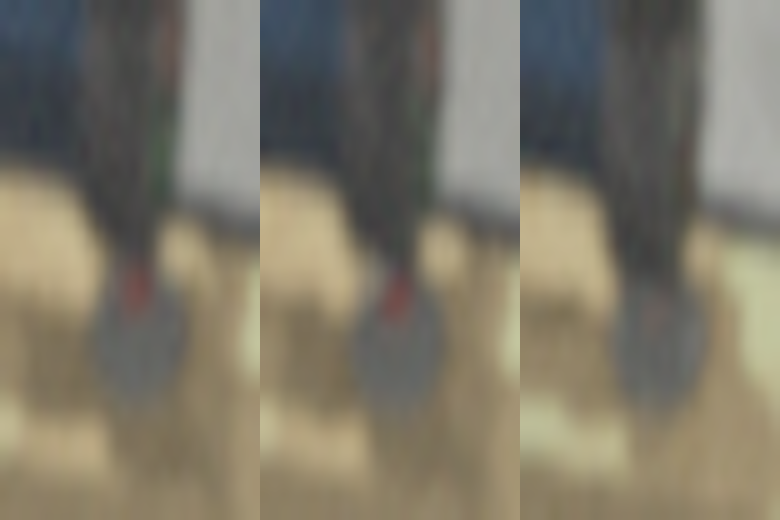

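```bash
python3 - <<'E'
from plant import *
print(workorder.finish_job(),get_state()["clock"])
E
```

```text
the job is handed in; nothing more can be done
the job is handed in; nothing more can be done
```

The white slab from the blue mat is home on the gauge with the foot resting on it. The gauge is left standing, reading, and the job was handed in at about 26 s of the 72 s allowed.

**What I did:** I raised the carriage by its grip to about 60 mm and laid the slab flat on the base. I pushed the slab against the stop until it stalled at about 9 N. Then I pressed the grip's head down gently, with about 6 N at most, and backed the arm well clear.

**What the last checks showed:**
- **Foot:** a force step of about 3 N marked first contact. The carriage then went about 4.2 mm further, inside the 2 to 7 mm band, and the foot's edge stayed still in the pictures. From the amount of red still showing and from the final force I get roughly 5 to 5.5 mm, less precise but also inside the band. I could not see the lip against the band directly at this resolution.
- **Slab position:** the camera fit puts it within about 3 mm of home and aligned with the gauge.
- **Slab height, where two readings disagreed:** the gauge reading gives about 33 mm and the camera fit about 36 mm. I relied on the force contact.
- **Other things:** the other slabs and the bystanders look unmoved in the final top view. I judged this by eye and did not measure it.

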